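# Put the middle-length kiln props away under the drying rack

### The arm

A 6-joint arm with a two-finger parallel gripper is mounted at the origin on the work surface. World frame = base frame: x ahead of the robot, y to its left, z up, the work surface at z = 0. Lengths are in mm, angles in rad, forces in N, time in s.
With the tool pointing down it reaches from about 400 to 825 mm from the base axis. Payload 7 kg.
Tool frame: the origin (TCP) lies between the finger pads; the fingertips stand 19 mm ahead of it and the grasp point (between the pads) is the TCP (robot.tip_reach is the distance from the TCP to the fingertips, in mm); z points along the fingers, y is the line along which they close (so a half turn about z gives the same grasp; the last joint's range is limited). The gripper opens to 85 mm and grips with 20 to 120 N. Pads are 22 mm wide; open, the fingers measure 114 mm over their backs; the gripper's body (76 mm by 85 mm) begins 54 mm behind the grasp point. The pads swing forward as they close: fully open they stand 13 mm farther back than shut.
Start: joints at [0.288, 0.359, 0.012, 0, -1.224, -0.288], TCP at [674.978, -0.019, 250.302] pointing down, gripper open.
Joint ranges: [-3.07, 3.07], [-1.43, 2.12], [-1.02, 1.25], [-3.03, 1.67], [-3.05, -0], [-3.03, 3.03]. Speed limits (rad/s): [2.39, 2.39, 3.01, 3.14, 3.14, 3.14].

### API

Orientations are given as [roll, pitch, yaw] about the fixed x, y, z axes, in that order (R = Rz(yaw) Ry(pitch) Rx(roll)).
In Python, from bench import telemetry, vision, robot gives the robot as it stands. The module is installed in compiled form; this text tells all that it offers.
- The arm moves only by the tool jog_arm, never from a script. Its argument "deltas" is a list of rows, each an object of numbers: "dx", "dy", "dz": the shift along the tool's x, y, z scaled (see below); "ax", "ay", "az": the turn, a rotation vector about the tool's x, y, z scaled (see below). A call has 1 to 20 rows; each row shifts and turns the commanded pose from where the row before left it, along the tool's axes as they then stand; what a row does not reach is not made up. The controller multiplies each number of a shift by 80 cm and each number of a turn by pi/4 rad. A row lasts 1/8 s, in which the tool goes at most 62.5 mm and 10.7 degrees, less where a joint would pass 70% of its speed; a pose out of reach is approached as far as the arm can. A call with a number of a shift or a turn outside -1 to 1 is refused whole. A call with a gripper value outside its range is refused whole. "hand" is the opening, from 0 (shut) to 1 (fully open), set as the call begins (left out, the last holds). The fingers move at their own pace and stop on an object; "grip_force" is the grip in N (left out, the last holds). Time passes only in rows, so rows that do not move let the fingers close. It gives the time, the measured TCP pose, the force, the opening and the grip force at its end, in the units of the state.
- telemetry.read_state(): the state, without advancing time (a new reading comes with each control period).
- vision.camera(name): name is "scene" or "side" or "wrist"; returns the picture (480x640x3 uint8, red, green, blue); there is no depth.
- vision.get_calibration(name): a dict with "fx", "fy", "cx", "cy" (pixels), "pose" (4x4, takes a point from camera to world coordinates). Camera axes: x right, y down, z forward; pixel columns grow to the right and rows downward; lengths in mm; the calibration is good to about 2 mm. A picture is of the moment at which its call begins: read the wrist's pose just before it. get_calibration takes no time and is no camera call; for the wrist camera it gives the pose at the moment of the call.
- robot.finish_job(): hands the job in; it is judged then, once.
The state is a dict: "clock": time; "joint_positions": joint angles; "joint_velocities": joint speeds; "joint_efforts": joint torques, N m; "eef_pos": TCP position; "tool_rot": TCP orientation; "force": force on the tool from outside, world axes, zero at the start; "torque": the same for the moment, N m; "opening": finger opening in mm; "grip_force": force on a finger pad.
Only numpy, scipy, OpenCV 4.12 (cv2) and the standard library are available. Lean on these libraries where they do the work, as an engineer would, in place of code of your own. Each camera call takes 0.05 s, during which the arm holds its last target. There are 200 camera calls.

### The job

Kiln props of three lengths are lying about the pottery table: collect every middle-length one (72 mm, there are four to six) in the scoop, and leave the shorter (50 mm) and longer (96 mm) ones where they are. When all are in the scoop, take it by its handle and tip them out into the grey bin under the low drying shelf, without knocking against the rack or disturbing the pots. Then set the scoop back flat on its plywood board, with all the middle-length props inside the bin.

Things in the scene. Friction and masses are not known exactly. Their poses are not given: they have to be found in the camera images.
- rack: Low drying rack, fixed: one shelf of four wooden slats, 142 mm deep, 372 mm wide, on two 12 mm white side panels (bay between them 348 mm wide), open in front and behind. Origin on the table under the shelf's middle; x points into the bay, away from the robot, so the shelf's front edge is at x = -71 mm. Shelf underside 220 mm, top 234 mm above the table.
- bin: Open grey plastic bin, fixed, standing on the table in the rack's bay under the shelf: outside 190 (x) x 190 (y) x 65 mm high, walls and floor 5 mm. Origin at the centre of its underside; axes nearly parallel to the rack's. Its front wall is about under the shelf's front edge.
- board: Thin plywood board, fixed on the table, where the scoop lives: 330 (x) x 190 (y) x 6 mm. Origin at the centre of its underside, x along its length, roughly away from the robot.
- scoop: Loose aluminium scoop, 0.25 kg. Flat pan 136 x 136 mm, floor 3 mm, walls 4 mm, open in front (+x); back wall 42 mm high, sides 40 mm, 21 mm over the front 38 mm. Origin: centre of the pan's underside, z up. A straight wooden handle sticks out behind. What lies in it slides out at the front when the nose is down 35 degrees or more (45 to 55 empties it).
- scoop_lip (a point): Middle of the scoop's open front edge, at the underside of the floor (68 mm ahead of the scoop's origin).
- scoop_grip (a point): Point to grip, on the centre line of the scoop's handle, 125 mm behind the scoop's origin, 34 mm above its underside. The handle is 16 mm wide (y), 22 mm tall (z) and runs straight back, level with the pan, from x = -68 to -228 mm; it can be pinched across its width from above with the gripper leaning fore or aft.
- mid1: Loose kiln prop: a cream ceramic block of 24 x 24 mm square section, 72 mm long, lying on the table, about 52 g. Origin at its very centre, x along its length. One of the middle length; it may be absent.
- mid2: Loose kiln prop: a cream ceramic block of 24 x 24 mm square section, 72 mm long, lying on the table, about 52 g. Origin at its very centre, x along its length. One of the middle length; it may be absent.
- mid3: Loose kiln prop: a cream ceramic block of 24 x 24 mm square section, 72 mm long, lying on the table, about 52 g. Origin at its very centre, x along its length. One of the middle length; it may be absent.
- mid4: Loose kiln prop: a cream ceramic block of 24 x 24 mm square section, 72 mm long, lying on the table, about 52 g. Origin at its very centre, x along its length. One of the middle length; it may be absent.
- mid5: Loose kiln prop: a cream ceramic block of 24 x 24 mm square section, 72 mm long, lying on the table, about 52 g. Origin at its very centre, x along its length. One of the middle length; it may be absent.
- mid6: Loose kiln prop: a cream ceramic block of 24 x 24 mm square section, 72 mm long, lying on the table, about 52 g. Origin at its very centre, x along its length. One of the middle length; it may be absent.
- short1: Loose kiln prop: a cream ceramic block of 24 x 24 mm square section, 50 mm long, lying on the table, about 36 g. Origin at its very centre, x along its length. Not wanted: stays where it is.
- short2: Loose kiln prop: a cream ceramic block of 24 x 24 mm square section, 50 mm long, lying on the table, about 36 g. Origin at its very centre, x along its length. Not wanted: stays where it is.
- long1: Loose kiln prop: a cream ceramic block of 24 x 24 mm square section, 96 mm long, lying on the table, about 69 g. Origin at its very centre, x along its length. Not wanted: stays where it is.
- cup: Bystander: small bisque cup, 60 mm across, 55 mm high, among the props. Origin at the centre of its underside. Not to be disturbed.
- ware1: Bystander: clay bowl, 84 mm across and 45 mm high, standing loose on top of the rack's shelf. Origin at the centre of its underside. Not to be disturbed.
- ware2: Bystander: clay cup, 80 mm across and 50 mm high, standing loose on top of the rack's shelf. Origin at the centre of its underside. Not to be disturbed.
There are look-alikes about, which are no part of the job. What is shaped like the mid4 but orange or yellow is not meant.

How it is judged:
By the outcome, as a careful person would: the job done as asked, in the order asked, and still so for the second after the job is handed in, with the robot touching nothing.
Of mid1, mid2, mid3, mid4, mid5, mid6 only 4 to 6 are there at a start; the rules pass over those that are not, and their reading is None.
At some moment in a run one of mid1, mid2, mid3, mid4, mid5, mid6, scoop may be knocked a few centimetres aside while the robot is not near it.
It also fails if it takes over 210 s, if anything falls off the work surface, if the arm or the gripper's body presses on something with over 40 N, if the wrist force passes 120 N, or if a joint passes its speed limit or range.

## Working session

There is one attempt and no reset: what is moved stays moved. The work goes in short steps, Python scripts to look and compute and a tool call to move; the robot and the scene stay as the last step left them, time stands still between calls to the robot, and variables do not carry over. Pictures are saved under pics/ and viewed, at most 14 in all, crops included, and the job is handed in when it is done.

Besides the shell and the picture viewer there is one more tool, called after "Request:" by a JSON object that holds its "fn" and its "kwargs". jog_arm: Moves the arm, as the interface text tells. Its arguments: {"type":"object","properties":{"deltas":{"type":"array"},"hand":{"type":"number"},"grip_force":{"type":"number"}},"required":["deltas"]}

```bash
mkdir -p pics; ls; python3 - <<'E'
from bench import telemetry, vision, robot
import cv2, numpy as np
s=telemetry.read_state();print(s)
for n in("scene","side","wrist"):
    c=vision.get_calibration(n);print(n,c["fx"],c["fy"],c["cx"],c["cy"]);print(np.round(c["pose"],3).tolist())
    im=vision.camera(n);cv2.imwrite(f"pics/{n}0.png",im[:,:,::-1])
E
```

```text
pics
{'clock': 0.0, 'joint_positions': array([ 2.88106015e-01,  3.59376963e-01,  1.10523906e-02, -3.44500406e-04,
       -1.22413288e+00, -2.88115727e-01]), 'joint_velocities': array([-1.11952369e-03, -2.31978720e-05,  7.44536422e-04,  1.80594684e-04,
       -1.24454459e-03, -9.69142373e-04]), 'joint_efforts': array([ 2.55543900e-04, -5.83324420e+01,  2.93422562e+01,  6.93659976e+00,
       -6.00149287e-03, -1.14765509e-06]), 'eef_pos': array([ 6.74534411e+02, -2.62148340e-02,  2.49368296e+02]), 'tool_rot': array([ 3.13990797e+00, -1.61542095e-04, -1.57092322e+00]), 'force': array([ 0.2121192 , -0.29192007, -0.06764748]), 'torque': array([ 0.00476765, -0.00155303,  0.03229875]), 'grip_force': 0.0, 'opening': 85.1524675752215}
scene 474.856320527199 474.856320527199 325.91058490709185 237.0006063777788
[[-0.124, 0.646, -0.753, 1410.935], [0.992, 0.097, -0.08, 114.775], [0.022, -0.757, -0.653, 916.075], [0.0, 0.0, 0.0, 1.0]]
side 529.8062956111081 529.8062956111081 317.4432502476547 236.92069440729838
[[-0.971, -0.156, 0.181, 340.825], [-0.239, 0.624, -0.744, 902.471], [0.003, -0.765, -0.643, 903.039], [0.0, 0.0, 0.0, 1.0]]
wrist 381.2828533028464 381.2828533028464 321.6274405005714 237.93947108814496
[[-1.0, 0.001, 0.0, 674.518], [0.001, 0.948, 0.317, -81.712], [0.0, 0.317, -0.948, 373.218], [0.0, 0.0, 0.0, 1.0]]
```

View pics/scene0.png

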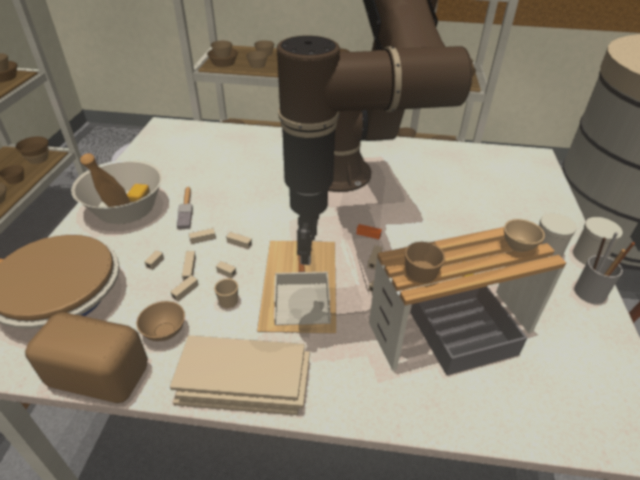

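View pics/side0.png

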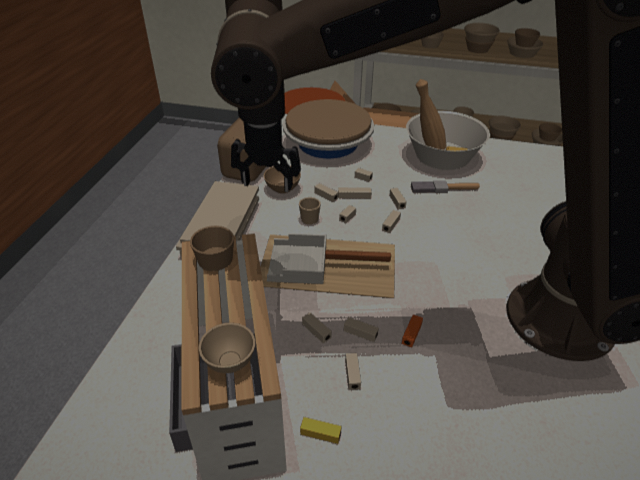

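```bash
cat > h.py <<'E'
from bench import telemetry, vision, robot
import cv2, numpy as np
from scipy.spatial.transform import Rotation as Ro
def cal(n):
    c=vision.get_calibration(n); return np.array([[c["fx"],0,c["cx"]],[0,c["fy"],c["cy"]],[0,0,1]]),np.array(c["pose"])
def cast(K,P,uv,z):
    uv=np.atleast_2d(np.array(uv,float)); d=np.c_[uv,np.ones(len(uv))]@np.linalg.inv(K).T@P[:3,:3].T
    return P[:3,3]+d*((z-P[2,3])/d[:,2])[:,None]
def proj(K,P,X):
    X=np.atleast_2d(X); p=(X-P[:3,3])@P[:3,:3]@K.T; return p[:,:2]/p[:,2:]
def shot(n,tag):
    K,P=cal(n); im=vision.camera(n)[:,:,::-1].copy(); cv2.imwrite(f"pics/{tag}.png",im); return K,P,im
def top(im,K,P,z,x0,x1,y0,y1,s=1.0):
    "rectify plane z to a top view: column=(y1-y)*s, row=(x1-x)*s"
    c=np.array([[x1,y1,z],[x1,y0,z],[x0,y0,z],[x0,y1,z]],float)
    w,h=int((y1-y0)*s),int((x1-x0)*s)
    H=cv2.getPerspectiveTransform(proj(K,P,c).astype(np.float32),np.float32([[0,0],[w,0],[w,h],[0,h]]))
    return cv2.warpPerspective(im,H,(w,h))
def st():
    s=telemetry.read_state(); R=Ro.from_euler("xyz",s["tool_rot"]); return s,R
def go(p,rpy=None):
    "print tool-frame shift (jog units) and turn (jog units) from present pose to target"
    s,R=st(); d=R.inv().apply(np.array(p,float)-s["eef_pos"])
    print("t",round(s["clock"],2),"eef",s["eef_pos"].round(1),s["tool_rot"].round(3),"shift units",(d/800).round(4))
    if rpy is not None: print("turn units",((R.inv()*Ro.from_euler("xyz",rpy)).as_rotvec()/(np.pi/4)).round(3))
E
python3 - <<'E'
from h import *
K,P=cal("side")
pts=dict(r1=(326,191),r2=(355,193),r3=(364,174),r4=(398,198),r5=(391,220),r6=(347,213),l1=(316,326),l2=(361,328),l3=(352,369),orange=(412,329),yellow=(320,428),cup=(310,212),pan=(298,258),handleend=(390,256))
for k,v in pts.items(): print(k,cast(K,P,v,24 if k[0] in"rloy" else 10)[0].round(0))
E
```

```text
r1 [ 613. -319.   24.]
r2 [ 531. -329.   24.]
r3 [ 523. -433.   24.]
r4 [ 408. -335.   24.]
r5 [ 414. -230.   24.]
r6 [ 534. -232.   24.]
l1 [520. 176.  24.]
l2 [425. 158.  24.]
l3 [424. 266.  24.]
orange [319. 135.  24.]
yellow [456. 406.  24.]
cup [ 638. -229.   10.]
pan [620. -38.  10.]
handleend [ 397. -102.   10.]
```

View pics/wrist0.png

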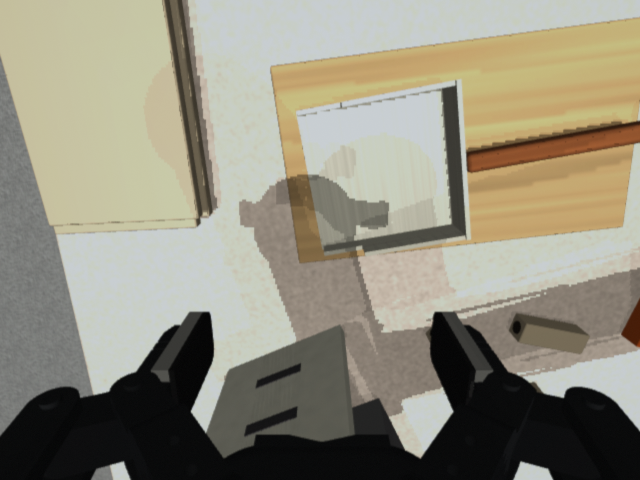

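Request:
{"fn": "jog_arm", "kwargs": {"deltas": [{"dx": 0.048,"dy": 0.027,"dz": -0.008},{"dx": 0.048,"dy": 0.027,"dz": -0.008},{"dx": 0.048,"dy": 0.027,"dz": -0.008},{"dx": 0.048,"dy": 0.027,"dz": -0.008},{"dx": 0.048,"dy": 0.027,"dz": -0.008},{"dx": 0.048,"dy": 0.027,"dz": -0.008},{"dx": 0.048,"dy": 0.027,"dz": -0.008},{"dx": 0.048,"dy": 0.027,"dz": -0.008},{},{}]}}

```text
invalid input at $.deltas[0]: expected keys dx, dy, dz, ax, ay, az
```

```bash
python3 - <<'E'
from h import *
s,_=st();print(s["clock"],s["eef_pos"])
K,P,im=shot("wrist","w1")
K2,P2,im2=shot("side","s1")
np.savez("w1.npz",K=K,P=P,im=im)
E
```

```text
0.15 [ 6.74664508e+02 -3.07833075e-02  2.49556053e+02]
```

View pics/w1.png

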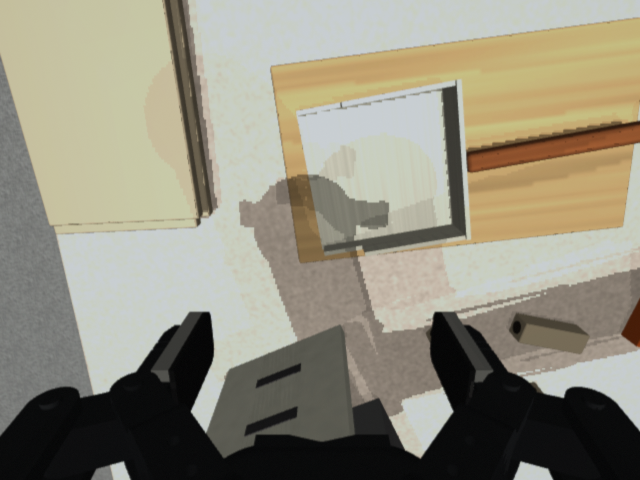

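The call was refused because every row needs all six keys. The picture is the same as before: pan at about (385,170) and handle at (555,148).

Request:
{"fn": "jog_arm", "kwargs": {"deltas": [{"dx": 0.048,"dy": 0.027,"dz": -0.008,"ax": 0,"ay": 0,"az": 0},{"dx": 0.048,"dy": 0.027,"dz": -0.008,"ax": 0,"ay": 0,"az": 0},{"dx": 0.048,"dy": 0.027,"dz": -0.008,"ax": 0,"ay": 0,"az": 0},{"dx": 0.048,"dy": 0.027,"dz": -0.008,"ax": 0,"ay": 0,"az": 0},{"dx": 0.048,"dy": 0.027,"dz": -0.008,"ax": 0,"ay": 0,"az": 0},{"dx": 0.048,"dy": 0.027,"dz": -0.008,"ax": 0,"ay": 0,"az": 0},{"dx": 0.048,"dy": 0.027,"dz": -0.008,"ax": 0,"ay": 0,"az": 0},{"dx": 0.048,"dy": 0.027,"dz": -0.008,"ax": 0,"ay": 0,"az": 0},{"dx": 0,"dy": 0,"dz": 0,"ax": 0,"ay": 0,"az": 0},{"dx": 0,"dy": 0,"dz": 0,"ax": 0,"ay": 0,"az": 0}]}}

```text
clock: 1.5
eef_pos: [502.1, -307.2, 301.4]
tool_rot: [-3.142, 0.0, -1.572]
force: [-0.0, 0.5, -0.8]
opening: 85.3
grip_force: 0.0
```

```bash
python3 - <<'E'
from h import *
s,_=st();print(s["clock"],s["eef_pos"])
K,P,im=shot("wrist","w2")
K2,P2,im2=shot("side","s2")
np.savez("w2.npz",K=K,P=P,im=im)
E
```

```text
1.5 [ 502.07134324 -307.22529947  301.36358259]
```

View pics/w2.png

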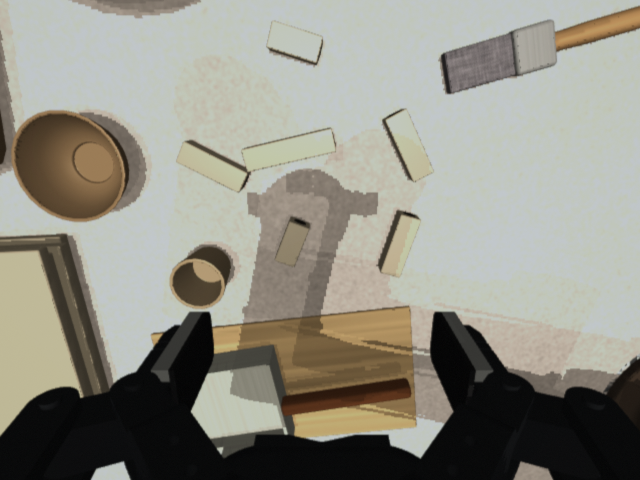

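The view shows A (213,165), B, which is long, at (289,150), C short (295,42), D (407,145), E (400,243), F short and shaded at (293,241), and the cup (200,275). Next I'll segment these to measure them.

```bash
cat >> h.py <<'E'
def blocks(im,K,P,seeds,r=11,z=24,tag=None):
    "flood each seed's top face (similar colour), return centre, length, width, axis angle in world"
    out=[]; vis=im.copy(); b=cv2.bilateralFilter(im,7,25,5)
    for (u,v) in seeds:
        m=np.zeros((im.shape[0]+2,im.shape[1]+2),np.uint8)
        cv2.floodFill(b.copy(),m,(u,v),0,(r,)*3,(r,)*3,4|cv2.FLOODFILL_FIXED_RANGE|cv2.FLOODFILL_MASK_ONLY|(255<<8))
        m=cv2.morphologyEx(m[1:-1,1:-1],cv2.MORPH_OPEN,np.ones((5,5)))
        m=cv2.morphologyEx(m,cv2.MORPH_CLOSE,np.ones((5,5)))
        cs,_=cv2.findContours(m,cv2.RETR_EXTERNAL,cv2.CHAIN_APPROX_NONE)
        c=max(cs,key=cv2.contourArea)
        w=cast(K,P,c[:,0,:],z)[:,:2].astype(np.float32)
        (cx,cy),(a,h),t=cv2.minAreaRect(w)
        if a<h: a,h,t=h,a,t+90
        out.append((round(cx,1),round(cy,1),round(a,1),round(h,1),round((t+90)%180-90,1)))
        cv2.drawContours(vis,[c],-1,(0,0,255),1); print((u,v),im[v,u],"c",out[-1][:2],"L",out[-1][2],"W",out[-1][3],"ang",out[-1][4])
    if tag: cv2.imwrite(f"pics/{tag}.png",vis)
    return out
E
python3 - <<'E'
from h import *
d=np.load("w2.npz");im=d["im"]
for r in(8,12): blocks(im,d["K"],d["P"],[(213,165),(289,150),(295,42),(407,145),(400,243),(293,241)],r,tag="b2")
Z=cv2.cvtColor(im,cv2.COLOR_BGR2LAB)
for p in [(400,243),(430,200),(293,241),(265,241),(213,165),(200,130)]: print(p,im[p[1],p[0]],Z[p[1],p[0]])
E
```

```text
(213, 165) [161 193 193] c (617.7, -332.8) L 69.3 W 21.0 ang -27.3
(289, 150) [173 199 193] c (536.8, -350.2) L 93.3 W 21.3 ang 12.7
(295, 42) [189 198 193] c (528.0, -450.8) L 47.4 W 21.4 ang -16.7
(407, 145) [163 193 193] c (407.2, -346.1) L 50.1 W 22.0 ang -60.2
(400, 243) [150 180 192] c (418.6, -246.1) L 67.3 W 16.2 ang 77.6
(293, 241) [109 132 144] c (543.3, -240.1) L 69.0 W 33.1 ang 48.4
(213, 165) [161 193 193] c (618.4, -332.7) L 70.6 W 22.9 ang -26.4
(289, 150) [173 199 193] c (536.9, -350.1) L 93.4 W 21.4 ang 12.8
(295, 42) [189 198 193] c (496.6, -300.5) L 727.9 W 415.9 ang 4.6
(407, 145) [163 193 193] c (407.3, -346.6) L 51.4 W 22.6 ang -62.1
(400, 243) [150 180 192] c (418.9, -244.9) L 69.4 W 21.1 ang 82.8
(293, 241) [109 132 144] c (547.8, -211.8) L 122.2 W 67.6 ang 75.1
(400, 243) [150 180 192] [188 127 145]
(430, 200) [195 199 193] [203 125 129]
(293, 241) [109 132 144] [142 129 142]
(265, 241) [129 142 153] [152 130 136]
(213, 165) [161 193 193] [197 122 144]
(200, 130) [185 199 193] [203 123 134]
```

```bash
python3 - <<'E'
from h import *
d=np.load("w2.npz");K,P=d["K"],d["P"]
def ax(n,a,b,z):
    p=cast(K,P,[a,b],z)[:,:2];v=p[1]-p[0];print(n,p.mean(0).round(1),"L",np.hypot(*v).round(1),"ang",np.degrees(np.arctan2(v[1],v[0])).round(1))
ax("D",(396,111),(422,178),24); ax("E",(411,215),(391,274),24); ax("A",(182,148),(244,182),24); ax("F",(301,222),(286,263),24);ax("C",(272,34),(318,53),24)
s,R=st()
# scoop from wrist0 (same pose as w1: recompute from its TCP) 
off=np.linalg.inv(np.block([[R.as_matrix(),s["eef_pos"][:,None]],[np.zeros((1,3)),1]]))@P
T=np.eye(4);T[:3,:3]=Ro.from_euler("xyz",[3.1399,-.0002,-1.5709]).as_matrix();T[:3,3]=[674.6,0,249.5]
P0=T@off;print(P0[:3,3].round(1))
b=cast(K,P0,[(462,81),(468,238)],48);print("back",b.round(1).tolist(),np.linalg.norm(b[1]-b[0]))
f=cast(K,P0,[(298,112),(322,250)],27);print("front",f.round(1).tolist(),np.linalg.norm(f[1]-f[0]))
h=cast(K,P0,[(470,152),(640,123)],51);print("handle",h.round(1).tolist())
bd=cast(K,P0,[(272,66),(301,262),(622,226)],6);print("board",bd.round(1).tolist(),np.linalg.norm(bd[1]-bd[0]),np.linalg.norm(bd[2]-bd[1]))
im=cv2.imread("pics/w2.png"); cv2.imwrite("pics/crop2.png",cv2.resize(im[0:310,150:460],None,fx=1.9,fy=1.9,interpolation=cv2.INTER_CUBIC))
E
```

```text
D [ 412.3 -354.6] L 74.0 ang 115.1
E [ 414.2 -245.9] L 72.1 ang 75.7
A [ 615.2 -334.7] L 70.8 ang 150.2
F [ 534.  -248.8] L 51.6 ang 69.7
C [ 527.2 -448.9] L 46.2 ang 159.3
[674.  -82.3 373.4]
back [[562.8, -104.1, 48.0], [542.5, 26.9, 48.0]] 132.5876134851243
front [[694.3, -81.1, 27.0], [673.9, 45.8, 27.0]] 128.55759305282658
handle [[551.0, -49.3, 51.0], [416.1, -72.0, 51.0]]
board [[717.6, -119.6, 6.0], [695.7, 66.8, 6.0], [372.1, 28.7, 6.0]] 187.74248054719055 325.8117084985681
```

View pics/crop2.png

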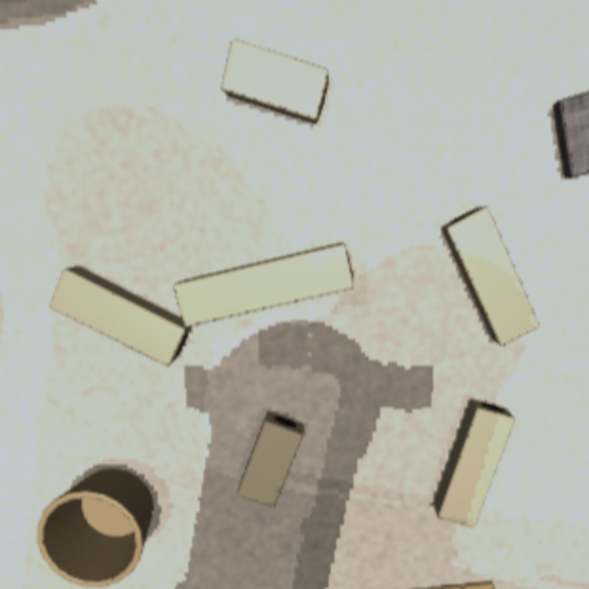

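A, D and E are about 72 mm (mids). C (295,42) and F (293,241) are about 50 mm (shorts), and B (289,150) is about 96 mm (long). The orange and yellow look-alikes and the shaded left trio are still to be checked. I'll reach for D (crop 494,276) first.

```bash
cat >> h.py <<'E'
def pick(p,ang,z,yref=-90):
    y=(ang-yref+90)%180-90+yref; print("yaw",round(y,1)); go([p[0],p[1],z],[np.pi,0,np.radians(y)])
E
python3 - <<'E'
from h import *
d=np.load("w2.npz");K,P=d["K"],d["P"]
def ax(n,a,b):
    a,b=np.array(a)/1.9+[150,0],np.array(b)/1.9+[150,0]
    p=cast(K,P,[a,b],24)[:,:2];v=p[1]-p[0];g=np.degrees(np.arctan2(v[1],v[0]));print(n,p.mean(0).round(1),"L",np.hypot(*v).round(1),"ang",g.round(1));return p.mean(0),g
ax("E",(495,411),(456,520)); ax("A",(56.5,288.5),(177.5,346.5))
c,g=ax("D",(468.5,216.5),(520,334)); pick(c,g,90)
E
```

```text
E [ 415.  -245.3] L 70.5 ang 74.7
A [ 616.9 -332.6] L 71.1 ang 153.5
D [ 411.2 -354.3] L 69.8 ang 117.5
yaw -62.5
t 1.6 eef [ 502.5 -306.6  301.2] [ 3.141  0.    -1.57 ] shift units [0.0597 0.1141 0.2641]
turn units [ 0.     0.    -0.611]
```

Request:
{"fn": "jog_arm", "kwargs": {"deltas": [{"dx": 0.02,"dy": 0.038,"dz": 0.03,"ax": 0,"ay": 0,"az": 0},{"dx": 0.02,"dy": 0.038,"dz": 0.03,"ax": 0,"ay": 0,"az": 0},{"dx": 0.02,"dy": 0.038,"dz": 0.03,"ax": 0,"ay": 0,"az": 0},{"dx": 0,"dy": 0,"dz": 0.058,"ax": 0,"ay": 0,"az": -0.2},{"dx": 0,"dy": 0,"dz": 0.058,"ax": 0,"ay": 0,"az": -0.2},{"dx": 0,"dy": 0,"dz": 0.058,"ax": 0,"ay": 0,"az": -0.2},{"dx": 0,"dy": 0,"dz": 0.03,"ax": 0,"ay": 0,"az": 0},{"dx": 0,"dy": 0,"dz": 0.03,"ax": 0,"ay": 0,"az": 0},{"dx": 0,"dy": 0,"dz": 0.02,"ax": 0,"ay": 0,"az": 0},{"dx": 0,"dy": 0,"dz": 0.005,"ax": 0,"ay": 0,"az": 0},{"dx": 0,"dy": 0,"dz": 0,"ax": 0,"ay": 0,"az": 0},{"dx": 0,"dy": 0,"dz": 0,"ax": 0,"ay": 0,"az": 0}], "hand": 0.6, "grip_force": 40}}

```text
clock: 3.1
eef_pos: [411.6, -355.4, 23.2]
tool_rot: [-3.141, -0.001, -1.099]
force: [1.4, -0.1, 1.0]
opening: 51.3
grip_force: 0.0
```

Request:
{"fn": "jog_arm", "kwargs": {"deltas": [{"dx": 0,"dy": 0,"dz": 0,"ax": 0,"ay": 0,"az": 0},{"dx": 0,"dy": 0,"dz": 0,"ax": 0,"ay": 0,"az": 0},{"dx": 0,"dy": 0,"dz": 0,"ax": 0,"ay": 0,"az": 0},{"dx": 0,"dy": 0,"dz": 0,"ax": 0,"ay": 0,"az": 0},{"dx": 0,"dy": 0,"dz": -0.015,"ax": 0,"ay": 0,"az": 0},{"dx": 0,"dy": 0,"dz": -0.035,"ax": 0,"ay": 0,"az": 0.15},{"dx": 0,"dy": 0,"dz": -0.04,"ax": 0,"ay": 0,"az": 0.2},{"dx": 0,"dy": 0,"dz": -0.04,"ax": 0,"ay": 0,"az": 0.06},{"dx": 0,"dy": 0,"dz": 0,"ax": 0,"ay": 0,"az": 0}], "hand": 0}}

```text
clock: 4.22
eef_pos: [412.5, -355.9, 129.6]
tool_rot: [-3.137, -0.003, -1.422]
force: [-0.2, -1.2, -1.4]
opening: 23.2
grip_force: 39.4
```

```bash
cat >> h.py <<'E'
SC=np.array([618,-28.]);SY=9.0
def sc(x,y):
    c,s_=np.cos(np.radians(SY)),np.sin(np.radians(SY)); return SC+[c*x-s_*y,s_*x+c*y]
def place(x,y,z,cross=True):
    p=sc(x,y); yw=SY-90 if cross else SY; go([p[0],p[1],z],[np.pi,0,np.radians(yw)])
E
python3 - <<'E'
from h import *
place(-31,0,110)
E
```

```text
t 4.22 eef [ 412.5 -355.9  129.6] [-3.137e+00 -3.000e-03 -1.422e+00] shift units [-0.3669 -0.2761  0.0247]
turn units [-0.006 -0.004 -0.01 ]
```

Request:
{"fn": "jog_arm", "kwargs": {"deltas": [{"dx": -0.0459,"dy": -0.0348,"dz": 0,"ax": 0,"ay": 0,"az": 0},{"dx": -0.0459,"dy": -0.0348,"dz": 0,"ax": 0,"ay": 0,"az": 0},{"dx": -0.0459,"dy": -0.0348,"dz": 0,"ax": 0,"ay": 0,"az": 0},{"dx": -0.0459,"dy": -0.0348,"dz": 0,"ax": 0,"ay": 0,"az": 0},{"dx": -0.0459,"dy": -0.0348,"dz": 0,"ax": 0,"ay": 0,"az": 0},{"dx": -0.0459,"dy": -0.0348,"dz": 0,"ax": 0,"ay": 0,"az": 0},{"dx": -0.0459,"dy": -0.0348,"dz": 0,"ax": 0,"ay": 0,"az": 0},{"dx": -0.0459,"dy": -0.0348,"dz": 0,"ax": 0,"ay": 0,"az": 0},{"dx": 0,"dy": 0,"dz": 0.025,"ax": 0,"ay": 0,"az": 0},{"dx": 0,"dy": 0,"dz": 0.03,"ax": 0,"ay": 0,"az": 0},{"dx": 0,"dy": 0,"dz": 0.03,"ax": 0,"ay": 0,"az": 0},{"dx": 0,"dy": 0,"dz": 0.02,"ax": 0,"ay": 0,"az": 0},{"dx": 0,"dy": 0,"dz": 0.011,"ax": 0,"ay": 0,"az": 0},{"dx": 0,"dy": 0,"dz": 0,"ax": 0,"ay": 0,"az": 0}]}}

```text
clock: 5.98
eef_pos: [587.7, -31.7, 33.4]
tool_rot: [3.141, -0.0, -1.421]
force: [0.1, 0.3, 0.6]
opening: 23.4
grip_force: 39.4
```

Request:
{"fn": "jog_arm", "kwargs": {"deltas": [{"dx": 0,"dy": 0,"dz": 0,"ax": 0,"ay": 0,"az": 0},{"dx": 0,"dy": 0,"dz": 0,"ax": 0,"ay": 0,"az": 0},{"dx": 0,"dy": 0,"dz": -0.01,"ax": 0,"ay": 0,"az": 0},{"dx": 0,"dy": 0,"dz": -0.03,"ax": 0,"ay": 0,"az": 0},{"dx": 0,"dy": 0,"dz": -0.04,"ax": 0,"ay": 0,"az": 0},{"dx": 0,"dy": 0,"dz": -0.04,"ax": 0,"ay": 0,"az": 0},{"dx": 0.0331,"dy": 0.0362,"dz": 0,"ax": 0,"ay": 0,"az": 0},{"dx": 0.0331,"dy": 0.0362,"dz": 0,"ax": 0,"ay": 0,"az": 0},{"dx": 0.0331,"dy": 0.0362,"dz": 0,"ax": 0,"ay": 0,"az": 0},{"dx": 0.0331,"dy": 0.0362,"dz": 0,"ax": 0,"ay": 0,"az": 0},{"dx": 0.0331,"dy": 0.0362,"dz": 0,"ax": 0,"ay": 0,"az": 0},{"dx": 0.0331,"dy": 0.0362,"dz": 0,"ax": 0,"ay": 0,"az": 0},{"dx": 0.0331,"dy": 0.0362,"dz": 0,"ax": 0,"ay": 0,"az": 0}], "hand": 0.38}}

```text
clock: 7.6
eef_pos: [413.9, -246.0, 130.4]
tool_rot: [-3.14, -0.001, -1.421]
force: [-0.3, -1.6, 0.2]
opening: 32.7
grip_force: 0.0
```

Request:
{"fn": "jog_arm", "kwargs": {"deltas": [{"dx": 0,"dy": 0,"dz": 0.02,"ax": 0,"ay": 0,"az": 0.177},{"dx": 0,"dy": 0,"dz": 0.04,"ax": 0,"ay": 0,"az": 0.177},{"dx": 0,"dy": 0,"dz": 0.04,"ax": 0,"ay": 0,"az": 0.176},{"dx": 0,"dy": 0,"dz": 0.025,"ax": 0,"ay": 0,"az": 0},{"dx": 0,"dy": 0,"dz": 0.008,"ax": 0,"ay": 0,"az": 0},{"dx": 0,"dy": 0,"dz": 0,"ax": 0,"ay": 0,"az": 0},{"dx": 0,"dy": 0,"dz": 0,"ax": 0,"ay": 0,"az": 0}], "hand": 0.6}}

```text
clock: 8.48
eef_pos: [415.4, -245.2, 24.1]
tool_rot: [-3.14, 0.0, -1.837]
force: [-0.1, 0.8, 0.1]
opening: 51.2
grip_force: 0.0
```

Request:
{"fn": "jog_arm", "kwargs": {"deltas": [{"dx": 0,"dy": 0,"dz": 0,"ax": 0,"ay": 0,"az": 0},{"dx": 0,"dy": 0,"dz": 0,"ax": 0,"ay": 0,"az": 0},{"dx": 0,"dy": 0,"dz": 0,"ax": 0,"ay": 0,"az": 0},{"dx": 0,"dy": 0,"dz": 0,"ax": 0,"ay": 0,"az": 0},{"dx": 0,"dy": 0,"dz": -0.025,"ax": 0,"ay": 0,"az": -0.13},{"dx": 0,"dy": 0,"dz": -0.05,"ax": 0,"ay": 0,"az": -0.2},{"dx": 0,"dy": 0,"dz": -0.05,"ax": 0,"ay": 0,"az": -0.2},{"dx": -0.0289,"dy": -0.0436,"dz": 0,"ax": 0,"ay": 0,"az": 0},{"dx": -0.0289,"dy": -0.0436,"dz": 0,"ax": 0,"ay": 0,"az": 0},{"dx": -0.0289,"dy": -0.0436,"dz": 0,"ax": 0,"ay": 0,"az": 0},{"dx": -0.0289,"dy": -0.0436,"dz": 0,"ax": 0,"ay": 0,"az": 0},{"dx": -0.0289,"dy": -0.0436,"dz": 0,"ax": 0,"ay": 0,"az": 0},{"dx": -0.0289,"dy": -0.0436,"dz": 0,"ax": 0,"ay": 0,"az": 0},{"dx": -0.0289,"dy": -0.0436,"dz": 0,"ax": 0,"ay": 0,"az": 0},{"dx": -0.0289,"dy": -0.0436,"dz": 0,"ax": 0,"ay": 0,"az": 0},{"dx": 0,"dy": 0,"dz": 0.03,"ax": 0,"ay": 0,"az": 0},{"dx": 0,"dy": 0,"dz": 0.04,"ax": 0,"ay": 0,"az": 0},{"dx": 0,"dy": 0,"dz": 0.03,"ax": 0,"ay": 0,"az": 0},{"dx": 0,"dy": 0,"dz": 0.012,"ax": 0,"ay": 0,"az": 0},{"dx": 0,"dy": 0,"dz": 0,"ax": 0,"ay": 0,"az": 0}], "hand": 0}}

```text
clock: 10.98
eef_pos: [663.2, -20.7, 33.9]
tool_rot: [3.142, -0.0, -1.421]
force: [-0.1, 0.7, -0.0]
opening: 22.9
grip_force: 39.8
```

Request:
{"fn": "jog_arm", "kwargs": {"deltas": [{"dx": 0,"dy": 0,"dz": 0,"ax": 0,"ay": 0,"az": 0},{"dx": 0,"dy": 0,"dz": 0,"ax": 0,"ay": 0,"az": 0},{"dx": 0,"dy": 0,"dz": -0.01,"ax": 0,"ay": 0,"az": 0},{"dx": 0,"dy": 0,"dz": -0.03,"ax": 0,"ay": 0,"az": 0},{"dx": 0,"dy": 0,"dz": -0.04,"ax": 0,"ay": 0,"az": 0},{"dx": 0,"dy": 0,"dz": -0.04,"ax": 0,"ay": 0,"az": 0},{"dx": 0.0546,"dy": 0.0157,"dz": 0,"ax": 0,"ay": 0,"az": 0},{"dx": 0.0546,"dy": 0.0157,"dz": 0,"ax": 0,"ay": 0,"az": 0},{"dx": 0.0546,"dy": 0.0157,"dz": 0,"ax": 0,"ay": 0,"az": 0},{"dx": 0.0546,"dy": 0.0157,"dz": 0,"ax": 0,"ay": 0,"az": 0},{"dx": 0.0546,"dy": 0.0157,"dz": 0,"ax": 0,"ay": 0,"az": 0},{"dx": 0.0546,"dy": 0.0157,"dz": 0,"ax": 0,"ay": 0,"az": 0},{"dx": 0.0546,"dy": 0.0157,"dz": 0,"ax": 0,"ay": 0,"az": 0},{"dx": 0,"dy": 0,"dz": 0,"ax": 0,"ay": 0,"az": -0.2},{"dx": 0,"dy": 0,"dz": 0,"ax": 0,"ay": 0,"az": -0.2},{"dx": 0,"dy": 0,"dz": 0,"ax": 0,"ay": 0,"az": -0.2},{"dx": 0,"dy": 0,"dz": 0,"ax": 0,"ay": 0,"az": -0.2},{"dx": 0,"dy": 0,"dz": 0,"ax": 0,"ay": 0,"az": -0.2},{"dx": 0,"dy": 0,"dz": 0,"ax": 0,"ay": 0,"az": -0.2},{"dx": 0,"dy": 0,"dz": 0,"ax": 0,"ay": 0,"az": -0.02}], "hand": 0.4}}

```text
clock: 13.48
eef_pos: [621.7, -336.1, 130.2]
tool_rot: [-3.141, -0.001, -0.464]
force: [0.7, 0.4, -0.2]
opening: 34.2
grip_force: 0.0
```

```bash
python3 - <<'E'
from h import *
pick((622,-335.5),153.2,22)
K,P,im=shot("scene","sc3"); shot("wrist","w3"); Ks,Ps,si=shot("side","s3")
a=cv2.resize(im[200:340,120:380],None,fx=2,fy=2,interpolation=cv2.INTER_CUBIC); b=cv2.resize(si[160:450,230:440],(int(210*280/290),280))
cv2.imwrite("pics/m3.png",np.hstack([a,b]))
E
```

```text
yaw -26.8
t 13.47 eef [ 621.7 -336.1  130.2] [-3.141e+00 -1.000e-03 -4.640e-01] shift units [-1.000e-04 -9.000e-04  1.352e-01]
turn units [-0.    -0.001  0.005]
```

View pics/m3.png

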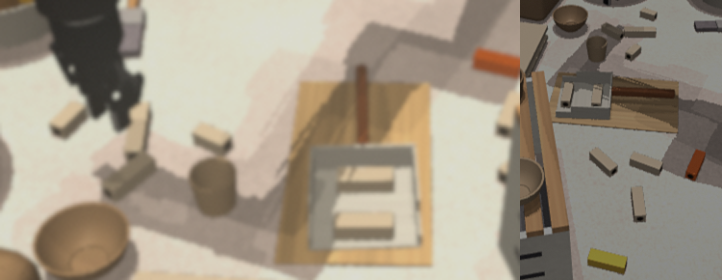

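Both props lie crosswise in the pan at (365,180) and (365,225) of the mosaic, and A is still in place. Descending on A.

Request:
{"fn": "jog_arm", "kwargs": {"deltas": [{"dx": 0,"dy": 0,"dz": 0.02,"ax": 0,"ay": 0,"az": 0},{"dx": 0,"dy": 0,"dz": 0.04,"ax": 0,"ay": 0,"az": 0},{"dx": 0,"dy": 0,"dz": 0.04,"ax": 0,"ay": 0,"az": 0},{"dx": 0,"dy": 0,"dz": 0.025,"ax": 0,"ay": 0,"az": 0},{"dx": 0,"dy": 0,"dz": 0.009,"ax": 0,"ay": 0,"az": 0},{"dx": 0,"dy": 0,"dz": 0,"ax": 0,"ay": 0,"az": 0},{"dx": 0,"dy": 0,"dz": 0,"ax": 0,"ay": 0,"az": 0}], "hand": 0.5}}

```text
clock: 14.5
eef_pos: [622.4, -336.3, 23.5]
tool_rot: [-3.141, -0.002, -0.463]
force: [0.6, -0.5, -0.3]
opening: 42.6
grip_force: 0.0
```

Request:
{"fn": "jog_arm", "kwargs": {"deltas": [{"dx": 0,"dy": 0,"dz": 0,"ax": 0,"ay": 0,"az": 0},{"dx": 0,"dy": 0,"dz": 0,"ax": 0,"ay": 0,"az": 0},{"dx": 0,"dy": 0,"dz": 0,"ax": 0,"ay": 0,"az": 0},{"dx": 0,"dy": 0,"dz": 0,"ax": 0,"ay": 0,"az": 0},{"dx": 0,"dy": 0,"dz": -0.02,"ax": 0,"ay": 0,"az": 0},{"dx": 0,"dy": 0,"dz": -0.05,"ax": 0,"ay": 0,"az": 0},{"dx": 0,"dy": 0,"dz": -0.065,"ax": 0,"ay": 0,"az": 0},{"dx": 0,"dy": 0,"dz": 0,"ax": 0,"ay": 0,"az": 0.2},{"dx": 0,"dy": 0,"dz": 0,"ax": 0,"ay": 0,"az": 0.2},{"dx": 0,"dy": 0,"dz": 0,"ax": 0,"ay": 0,"az": 0.2},{"dx": 0,"dy": 0,"dz": 0,"ax": 0,"ay": 0,"az": 0.2},{"dx": 0,"dy": 0,"dz": 0,"ax": 0,"ay": 0,"az": 0.2},{"dx": 0,"dy": 0,"dz": 0,"ax": 0,"ay": 0,"az": 0.2},{"dx": 0,"dy": 0,"dz": 0,"ax": 0,"ay": 0,"az": 0.02},{"dx": 0,"dy": 0,"dz": 0,"ax": 0,"ay": 0,"az": 0}], "hand": 0}}

```text
clock: 16.38
eef_pos: [621.5, -336.1, 130.7]
tool_rot: [-3.141, -0.0, -1.419]
force: [0.1, 0.8, -0.4]
opening: 23.4
grip_force: 39.5
```

```bash
python3 - <<'E'
from h import *
place(8.5,0,130)
d=np.load("w2.npz")
E
```

```text
t 16.38 eef [ 621.5 -336.1  130.7] [-3.141 -0.    -1.419] shift units [-0.3814 -0.0646  0.0009]
turn units [-0.    -0.    -0.006]
```

Request:
{"fn": "jog_arm", "kwargs": {"deltas": [{"dx": -0.0534,"dy": -0.0092,"dz": 0,"ax": 0,"ay": 0,"az": 0},{"dx": -0.0534,"dy": -0.0092,"dz": 0,"ax": 0,"ay": 0,"az": 0},{"dx": -0.0534,"dy": -0.0092,"dz": 0,"ax": 0,"ay": 0,"az": 0},{"dx": -0.0534,"dy": -0.0092,"dz": 0,"ax": 0,"ay": 0,"az": 0},{"dx": -0.0534,"dy": -0.0092,"dz": 0,"ax": 0,"ay": 0,"az": 0},{"dx": -0.0534,"dy": -0.0092,"dz": 0,"ax": 0,"ay": 0,"az": 0},{"dx": -0.0534,"dy": -0.0092,"dz": 0,"ax": 0,"ay": 0,"az": 0},{"dx": 0,"dy": 0,"dz": 0.03,"ax": 0,"ay": 0,"az": 0},{"dx": 0,"dy": 0,"dz": 0.04,"ax": 0,"ay": 0,"az": 0},{"dx": 0,"dy": 0,"dz": 0.0246,"ax": 0,"ay": 0,"az": 0},{"dx": 0,"dy": 0,"dz": 0,"ax": 0,"ay": 0,"az": 0},{"dx": 0,"dy": 0,"dz": 0,"ax": 0,"ay": 0,"az": 0}]}}

```text
clock: 17.88
eef_pos: [628.7, -32.7, 55.6]
tool_rot: [-3.141, -0.0, -1.42]
force: [0.3, 0.2, -0.6]
opening: 23.3
grip_force: 39.5
```

Request:
{"fn": "jog_arm", "kwargs": {"deltas": [{"dx": 0,"dy": 0,"dz": 0,"ax": 0,"ay": 0,"az": 0},{"dx": 0,"dy": 0,"dz": 0,"ax": 0,"ay": 0,"az": 0},{"dx": 0,"dy": 0,"dz": 0,"ax": 0,"ay": 0,"az": 0},{"dx": 0,"dy": 0,"dz": -0.03,"ax": 0,"ay": 0,"az": 0},{"dx": 0,"dy": 0,"dz": -0.06,"ax": 0,"ay": 0,"az": 0},{"dx": 0,"dy": 0,"dz": -0.07,"ax": 0,"ay": 0,"az": 0},{"dx": 0,"dy": 0,"dz": -0.07,"ax": 0,"ay": 0,"az": 0},{"dx": 0,"dy": 0,"dz": -0.06,"ax": 0,"ay": 0,"az": 0},{"dx": -0.049,"dy": 0.0172,"dz": 0,"ax": 0,"ay": 0,"az": 0},{"dx": -0.049,"dy": 0.0172,"dz": 0,"ax": 0,"ay": 0,"az": 0},{"dx": -0.049,"dy": 0.0172,"dz": 0,"ax": 0,"ay": 0,"az": 0},{"dx": -0.049,"dy": 0.0172,"dz": 0,"ax": 0,"ay": 0,"az": 0},{"dx": -0.049,"dy": 0.0172,"dz": 0,"ax": 0,"ay": 0,"az": 0},{"dx": -0.049,"dy": 0.0172,"dz": 0,"ax": 0,"ay": 0,"az": 0},{"dx": -0.049,"dy": 0.0172,"dz": 0,"ax": 0,"ay": 0,"az": 0},{"dx": 0,"dy": 0,"dz": 0,"ax": 0,"ay": 0,"az": 0},{"dx": 0,"dy": 0,"dz": 0,"ax": 0,"ay": 0,"az": 0}], "hand": 0.38}}

```text
clock: 20.0
eef_pos: [491.9, 224.3, 286.8]
tool_rot: [-3.141, 0.0, -1.421]
force: [1.0, -0.2, -0.5]
opening: 32.4
grip_force: 0.0
```

```bash
python3 - <<'E'
from h import *
s,_=st();print(s["clock"],s["eef_pos"],s["tool_rot"])
K,P,im=shot("wrist","w4"); np.savez("w4.npz",K=K,P=P,im=im)
E
```

```text
20.0 [491.92714616 224.33036796 286.79726011] [-3.14140287e+00  9.73234031e-05 -1.42077628e+00]
```

View pics/w4.png

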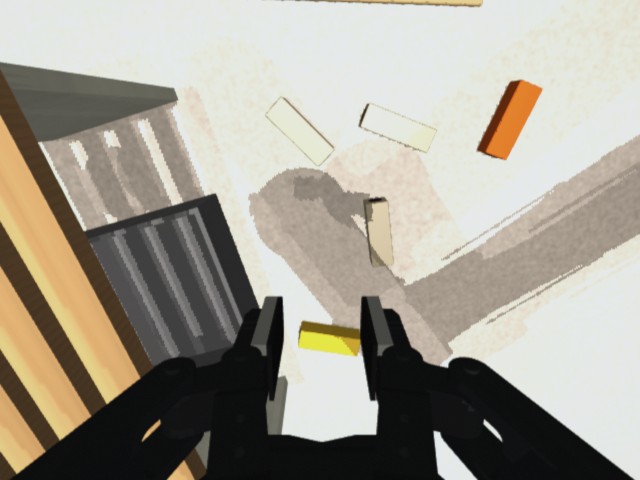

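```bash
python3 - <<'E'
from h import *
d=np.load("w4.npz");K,P=d["K"],d["P"]
def ax(n,a,b):
    p=cast(K,P,[a,b],24)[:,:2];v=p[1]-p[0];g=np.degrees(np.arctan2(v[1],v[0]));print(n,p.mean(0).round(1),"L",np.hypot(*v).round(1),"ang",g.round(1));return p.mean(0),g
ax("L1",(274,106),(326,157)); ax("L3",(377,204),(382,264)); c,g=ax("L2",(365,115),(433,141))
blocks(d["im"],K,P,[(300,130),(398,128),(378,230)],12)
pick(c,g,120)
b=cast(K,P,[(217,195),(258,322),(88,232)],65);print("bin rim",b.round(1).tolist())
s=cast(K,P,[(0,75),(205,475)],234);print("shelf front top",s.round(1).tolist())
p=cast(K,P,[(175,88),(178,100)],0);print("panel foot?",p.round(1).tolist())
E
```

```text
L1 [521.8 166.5] L 69.4 ang 144.7
L3 [424.6 258.8] L 67.7 ang 105.8
L2 [427.  148.6] L 72.1 ang 168.8
(300, 130) [214 233 229] c (522.7, 166.8) L 69.3 W 21.2 ang -35.6
(398, 128) [223 233 229] c (435.2, 147.1) L 55.0 W 21.9 ang -12.3
(378, 230) [173 204 219] c (424.3, 259.6) L 71.4 W 21.5 ang -73.3
yaw -11.2
t 20.05 eef [492.1 223.9 286.7] [-3.142  0.    -1.422] shift units [0.0811 0.0945 0.2084]
turn units [-0.    -0.    -1.561]
bin rim [[588.7, 231.0, 65.0], [538.5, 358.1, 65.0], [707.8, 285.1, 65.0]]
shelf front top [[642.2, 149.8, 234.0], [543.6, 365.1, 234.0]]
panel foot? [[653.1, 144.4, 0.0], [649.8, 155.4, 0.0]]
```

All three left props are about 72 mm, so there are six mids in total. I'll pick L2 next and check the scoop with the scene camera on the way.

Request:
{"fn": "jog_arm", "kwargs": {"deltas": [{"dx": 0.0203,"dy": 0.0236,"dz": 0.03,"ax": 0,"ay": 0,"az": 0},{"dx": 0.0203,"dy": 0.0236,"dz": 0.03,"ax": 0,"ay": 0,"az": 0},{"dx": 0.0203,"dy": 0.0236,"dz": 0.03,"ax": 0,"ay": 0,"az": 0},{"dx": 0.0203,"dy": 0.0236,"dz": 0.03,"ax": 0,"ay": 0,"az": 0},{"dx": 0,"dy": 0,"dz": 0.02,"ax": 0,"ay": 0,"az": -0.195},{"dx": 0,"dy": 0,"dz": 0.02,"ax": 0,"ay": 0,"az": -0.195},{"dx": 0,"dy": 0,"dz": 0.02,"ax": 0,"ay": 0,"az": -0.195},{"dx": 0,"dy": 0,"dz": 0.02,"ax": 0,"ay": 0,"az": -0.195},{"dx": 0,"dy": 0,"dz": 0.02,"ax": 0,"ay": 0,"az": -0.195},{"dx": 0,"dy": 0,"dz": 0.02,"ax": 0,"ay": 0,"az": -0.195},{"dx": 0,"dy": 0,"dz": 0.02,"ax": 0,"ay": 0,"az": -0.195},{"dx": 0,"dy": 0,"dz": 0.02,"ax": 0,"ay": 0,"az": -0.195},{"dx": 0,"dy": 0,"dz": 0.03,"ax": 0,"ay": 0,"az": 0},{"dx": 0,"dy": 0,"dz": 0.015,"ax": 0,"ay": 0,"az": 0},{"dx": 0,"dy": 0,"dz": 0.005,"ax": 0,"ay": 0,"az": 0},{"dx": 0,"dy": 0,"dz": 0,"ax": 0,"ay": 0,"az": 0},{"dx": 0,"dy": 0,"dz": 0,"ax": 0,"ay": 0,"az": 0}], "hand": 0.6}}

```text
clock: 22.18
eef_pos: [427.4, 149.1, 23.2]
tool_rot: [-3.141, -0.001, -0.196]
force: [0.3, -0.2, -0.1]
opening: 51.4
grip_force: 0.0
```

```bash
python3 - <<'E'
from h import *
pick((427,148.6),168.5,22.5)
K,P,im=shot("scene","sc5"); Ks,Ps,si=shot("side","s5")
a=cv2.resize(im[225:340,240:360],None,fx=3.4,fy=3.4,interpolation=cv2.INTER_CUBIC); b=cv2.resize(si[220:350,250:430],None,fx=2.16,fy=3.0,interpolation=cv2.INTER_CUBIC)
h=min(len(a),len(b));cv2.imwrite("pics/m5.png",np.hstack([a[:h],b[:h]]))
E
```

```text
yaw -11.5
t 22.18 eef [427.4 149.1  23.2] [-3.141e+00 -1.000e-03 -1.960e-01] shift units [-0.0004  0.0007  0.0009]
turn units [-0.001 -0.001  0.006]
```

View pics/m5.png

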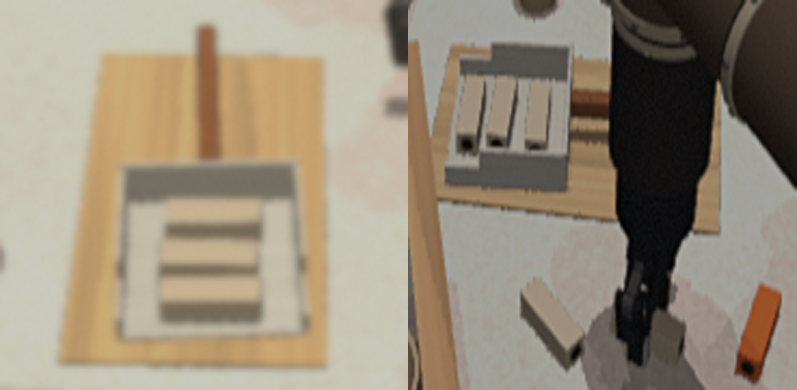

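The three props lie flat across the pan. Now I'll grip L2, carry it and lower it as the first bridge.

Request:
{"fn": "jog_arm", "kwargs": {"deltas": [{"dx": 0,"dy": 0,"dz": 0,"ax": 0,"ay": 0,"az": 0},{"dx": 0,"dy": 0,"dz": 0,"ax": 0,"ay": 0,"az": 0},{"dx": 0,"dy": 0,"dz": 0,"ax": 0,"ay": 0,"az": 0},{"dx": 0,"dy": 0,"dz": 0,"ax": 0,"ay": 0,"az": 0},{"dx": 0,"dy": 0,"dz": -0.02,"ax": 0,"ay": 0,"az": -0.05},{"dx": 0,"dy": 0,"dz": -0.054,"ax": 0,"ay": 0,"az": -0.2},{"dx": 0,"dy": 0,"dz": -0.06,"ax": 0,"ay": 0,"az": -0.2},{"dx": 0.03,"dy": 0.0419,"dz": 0,"ax": 0,"ay": 0,"az": 0},{"dx": 0.03,"dy": 0.0419,"dz": 0,"ax": 0,"ay": 0,"az": 0},{"dx": 0.03,"dy": 0.0419,"dz": 0,"ax": 0,"ay": 0,"az": 0},{"dx": 0.03,"dy": 0.0419,"dz": 0,"ax": 0,"ay": 0,"az": 0},{"dx": 0.03,"dy": 0.0419,"dz": 0,"ax": 0,"ay": 0,"az": 0},{"dx": 0.03,"dy": 0.0419,"dz": 0,"ax": 0,"ay": 0,"az": 0},{"dx": 0.03,"dy": 0.0419,"dz": 0,"ax": 0,"ay": 0,"az": 0},{"dx": 0,"dy": 0,"dz": 0.03,"ax": 0,"ay": 0,"az": 0},{"dx": 0,"dy": 0,"dz": 0.04,"ax": 0,"ay": 0,"az": 0},{"dx": 0,"dy": 0,"dz": 0.02,"ax": 0,"ay": 0,"az": 0},{"dx": 0,"dy": 0,"dz": 0,"ax": 0,"ay": 0,"az": 0},{"dx": 0,"dy": 0,"dz": 0,"ax": 0,"ay": 0,"az": 0}], "hand": 0}}

```text
clock: 24.65
eef_pos: [629.9, -56.4, 58.2]
tool_rot: [3.142, -0.001, 0.157]
force: [-0.3, 0.4, -0.9]
opening: 23.3
grip_force: 40.4
```

Request:
{"fn": "jog_arm", "kwargs": {"deltas": [{"dx": 0,"dy": 0,"dz": 0,"ax": 0,"ay": 0,"az": 0},{"dx": 0,"dy": 0,"dz": 0,"ax": 0,"ay": 0,"az": 0},{"dx": 0,"dy": 0,"dz": -0.01,"ax": 0,"ay": 0,"az": 0},{"dx": 0,"dy": 0,"dz": -0.04,"ax": 0,"ay": 0,"az": 0},{"dx": 0,"dy": 0,"dz": -0.04,"ax": 0,"ay": 0,"az": 0},{"dx": -0.0149,"dy": -0.0494,"dz": 0,"ax": 0,"ay": 0,"az": 0},{"dx": -0.0149,"dy": -0.0494,"dz": 0,"ax": 0,"ay": 0,"az": 0},{"dx": -0.0149,"dy": -0.0494,"dz": 0,"ax": 0,"ay": 0,"az": 0},{"dx": -0.0149,"dy": -0.0494,"dz": 0,"ax": 0,"ay": 0,"az": 0},{"dx": -0.0149,"dy": -0.0494,"dz": 0,"ax": 0,"ay": 0,"az": 0},{"dx": -0.0149,"dy": -0.0494,"dz": 0,"ax": 0,"ay": 0,"az": 0},{"dx": 0,"dy": 0,"dz": 0,"ax": 0,"ay": 0,"az": 0.197},{"dx": 0,"dy": 0,"dz": 0,"ax": 0,"ay": 0,"az": 0.197},{"dx": 0,"dy": 0,"dz": 0,"ax": 0,"ay": 0,"az": 0.197},{"dx": 0,"dy": 0,"dz": 0,"ax": 0,"ay": 0,"az": 0.197},{"dx": 0,"dy": 0,"dz": 0,"ax": 0,"ay": 0,"az": 0.197},{"dx": 0,"dy": 0,"dz": 0,"ax": 0,"ay": 0,"az": 0}], "hand": 0.38}}

```text
clock: 26.78
eef_pos: [522.1, 166.5, 130.5]
tool_rot: [-3.141, -0.0, -0.615]
force: [-0.6, -0.2, 0.2]
opening: 31.8
grip_force: 0.0
```

Request:
{"fn": "jog_arm", "kwargs": {"deltas": [{"dx": 0,"dy": 0,"dz": 0.02,"ax": 0,"ay": 0,"az": 0},{"dx": 0,"dy": 0,"dz": 0.04,"ax": 0,"ay": 0,"az": 0},{"dx": 0,"dy": 0,"dz": 0.04,"ax": 0,"ay": 0,"az": 0},{"dx": 0,"dy": 0,"dz": 0.025,"ax": 0,"ay": 0,"az": 0},{"dx": 0,"dy": 0,"dz": 0.009,"ax": 0,"ay": 0,"az": 0},{"dx": 0,"dy": 0,"dz": 0,"ax": 0,"ay": 0,"az": 0},{"dx": 0,"dy": 0,"dz": 0,"ax": 0,"ay": 0,"az": 0}], "hand": 0.6}}

```text
clock: 27.65
eef_pos: [522.4, 166.7, 23.3]
tool_rot: [-3.14, -0.0, -0.616]
force: [0.1, -0.1, 0.7]
opening: 50.7
grip_force: 0.0
```

Request:
{"fn": "jog_arm", "kwargs": {"deltas": [{"dx": 0,"dy": 0,"dz": 0,"ax": 0,"ay": 0,"az": 0},{"dx": 0,"dy": 0,"dz": 0,"ax": 0,"ay": 0,"az": 0},{"dx": 0,"dy": 0,"dz": 0,"ax": 0,"ay": 0,"az": 0},{"dx": 0,"dy": 0,"dz": 0,"ax": 0,"ay": 0,"az": 0},{"dx": 0,"dy": 0,"dz": -0.03,"ax": 0,"ay": 0,"az": -0.187},{"dx": 0,"dy": 0,"dz": -0.04,"ax": 0,"ay": 0,"az": -0.2},{"dx": 0,"dy": 0,"dz": -0.04,"ax": 0,"ay": 0,"az": -0.2},{"dx": 0,"dy": 0,"dz": -0.024,"ax": 0,"ay": 0,"az": -0.2},{"dx": 0,"dy": 0,"dz": 0,"ax": 0,"ay": 0,"az": -0.2},{"dx": 0.0177,"dy": 0.0443,"dz": 0,"ax": 0,"ay": 0,"az": 0},{"dx": 0.0177,"dy": 0.0443,"dz": 0,"ax": 0,"ay": 0,"az": 0},{"dx": 0.0177,"dy": 0.0443,"dz": 0,"ax": 0,"ay": 0,"az": 0},{"dx": 0.0177,"dy": 0.0443,"dz": 0,"ax": 0,"ay": 0,"az": 0},{"dx": 0.0177,"dy": 0.0443,"dz": 0,"ax": 0,"ay": 0,"az": 0},{"dx": 0,"dy": 0,"dz": 0.03,"ax": 0,"ay": 0,"az": 0},{"dx": 0,"dy": 0,"dz": 0.04,"ax": 0,"ay": 0,"az": 0},{"dx": 0,"dy": 0,"dz": 0.02,"ax": 0,"ay": 0,"az": 0},{"dx": 0,"dy": 0,"dz": 0,"ax": 0,"ay": 0,"az": 0},{"dx": 0,"dy": 0,"dz": 0,"ax": 0,"ay": 0,"az": 0}], "hand": 0}}

```text
clock: 30.02
eef_pos: [620.1, 2.8, 58.2]
tool_rot: [3.142, -0.0, 0.159]
force: [-0.6, 0.0, -0.2]
opening: 23.0
grip_force: 40.8
```

Request:
{"fn": "jog_arm", "kwargs": {"deltas": [{"dx": 0,"dy": 0,"dz": 0,"ax": 0,"ay": 0,"az": 0},{"dx": 0,"dy": 0,"dz": 0,"ax": 0,"ay": 0,"az": 0},{"dx": 0,"dy": 0,"dz": -0.01,"ax": 0,"ay": 0,"az": 0},{"dx": 0,"dy": 0,"dz": -0.04,"ax": 0,"ay": 0,"az": 0},{"dx": 0,"dy": 0,"dz": -0.04,"ax": 0,"ay": 0,"az": 0},{"dx": -0.0238,"dy": -0.0444,"dz": 0,"ax": 0,"ay": 0,"az": 0},{"dx": -0.0238,"dy": -0.0444,"dz": 0,"ax": 0,"ay": 0,"az": 0},{"dx": -0.0238,"dy": -0.0444,"dz": 0,"ax": 0,"ay": 0,"az": 0},{"dx": -0.0238,"dy": -0.0444,"dz": 0,"ax": 0,"ay": 0,"az": 0},{"dx": -0.0238,"dy": -0.0444,"dz": 0,"ax": 0,"ay": 0,"az": 0},{"dx": -0.0238,"dy": -0.0444,"dz": 0,"ax": 0,"ay": 0,"az": 0},{"dx": -0.0238,"dy": -0.0444,"dz": 0,"ax": 0,"ay": 0,"az": 0},{"dx": -0.0238,"dy": -0.0444,"dz": 0,"ax": 0,"ay": 0,"az": 0},{"dx": 0,"dy": 0,"dz": 0,"ax": 0,"ay": 0,"az": 0.2},{"dx": 0,"dy": 0,"dz": 0,"ax": 0,"ay": 0,"az": 0.2},{"dx": 0,"dy": 0,"dz": 0,"ax": 0,"ay": 0,"az": 0.2},{"dx": 0,"dy": 0,"dz": 0,"ax": 0,"ay": 0,"az": 0.2},{"dx": 0,"dy": 0,"dz": 0,"ax": 0,"ay": 0,"az": 0.2},{"dx": 0,"dy": 0,"dz": 0,"ax": 0,"ay": 0,"az": 0.2}], "hand": 0.38}}

```text
clock: 32.4
eef_pos: [424.7, 259.3, 130.6]
tool_rot: [-3.141, 0.0, -0.789]
force: [-0.2, 0.4, 0.2]
opening: 32.5
grip_force: 0.0
```

Request:
{"fn": "jog_arm", "kwargs": {"deltas": [{"dx": 0,"dy": 0,"dz": 0.02,"ax": 0,"ay": 0,"az": 0.214},{"dx": 0,"dy": 0,"dz": 0.03,"ax": 0,"ay": 0,"az": 0.214},{"dx": 0,"dy": 0,"dz": 0.03,"ax": 0,"ay": 0,"az": 0.214},{"dx": 0,"dy": 0,"dz": 0.03,"ax": 0,"ay": 0,"az": 0},{"dx": 0,"dy": 0,"dz": 0.016,"ax": 0,"ay": 0,"az": 0},{"dx": 0,"dy": 0,"dz": 0.008,"ax": 0,"ay": 0,"az": 0},{"dx": 0,"dy": 0,"dz": 0,"ax": 0,"ay": 0,"az": 0},{"dx": 0,"dy": 0,"dz": 0,"ax": 0,"ay": 0,"az": 0}], "hand": 0.6}}

```text
clock: 33.4
eef_pos: [424.9, 259.5, 23.3]
tool_rot: [-3.141, 0.001, -1.288]
force: [0.3, 0.6, -0.5]
opening: 51.2
grip_force: 0.0
```

```bash
python3 - <<'E'
from h import *
pick((424.5,259),106.2,22.5)
K,P,im=shot("scene","sc6"); Ks,Ps,si=shot("side","s6")
a=cv2.resize(im[225:340,240:360],None,fx=3.4,fy=3.4,interpolation=cv2.INTER_CUBIC); b=cv2.resize(si[230:400,250:430],None,fx=2.16,fy=2.3,interpolation=cv2.INTER_CUBIC)
h=min(len(a),len(b));cv2.imwrite("pics/m6.png",np.hstack([a[:h],b[:h]]))
E
```

```text
yaw -73.8
t 33.4 eef [424.9 259.5  23.3] [-3.141e+00  1.000e-03 -1.288e+00] shift units [0.0005 0.0006 0.001 ]
turn units [-0.001  0.001  0.   ]
```

View pics/m6.png

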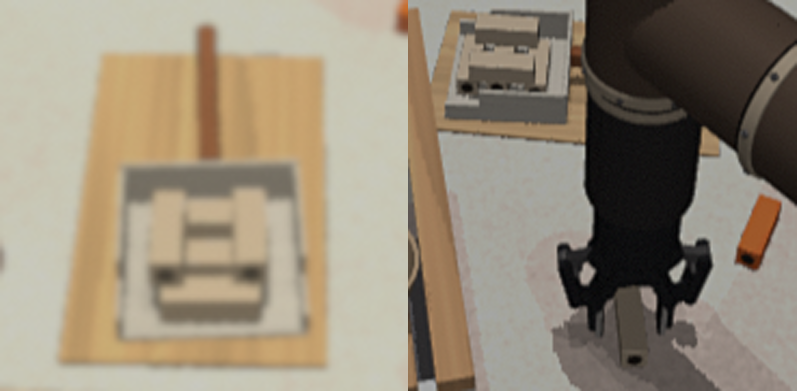

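All the bridges are seated. Gripping L3, the last mid.

Request:
{"fn": "jog_arm", "kwargs": {"deltas": [{"dx": 0,"dy": 0,"dz": 0,"ax": 0,"ay": 0,"az": 0},{"dx": 0,"dy": 0,"dz": 0,"ax": 0,"ay": 0,"az": 0},{"dx": 0,"dy": 0,"dz": 0,"ax": 0,"ay": 0,"az": 0},{"dx": 0,"dy": 0,"dz": 0,"ax": 0,"ay": 0,"az": 0},{"dx": 0,"dy": 0,"dz": -0.03,"ax": 0,"ay": 0,"az": -0.1},{"dx": 0,"dy": 0,"dz": -0.04,"ax": 0,"ay": 0,"az": -0.22},{"dx": 0,"dy": 0,"dz": -0.04,"ax": 0,"ay": 0,"az": -0.22},{"dx": 0,"dy": 0,"dz": -0.024,"ax": 0,"ay": 0,"az": -0.22},{"dx": 0,"dy": 0,"dz": 0,"ax": 0,"ay": 0,"az": -0.22},{"dx": 0,"dy": 0,"dz": 0,"ax": 0,"ay": 0,"az": -0.22},{"dx": 0,"dy": 0,"dz": 0,"ax": 0,"ay": 0,"az": -0.22},{"dx": 0,"dy": 0,"dz": 0,"ax": 0,"ay": 0,"az": -0.22},{"dx": 0,"dy": 0,"dz": 0,"ax": 0,"ay": 0,"az": -0.2},{"dx": 0,"dy": 0,"dz": 0,"ax": 0,"ay": 0,"az": 0}], "hand": 0}}

```text
clock: 35.25
eef_pos: [424.3, 258.9, 129.6]
tool_rot: [3.141, 0.0, 0.156]
force: [0.5, 0.5, 0.4]
opening: 22.8
grip_force: 39.3
```

Request:
{"fn": "jog_arm", "kwargs": {"deltas": [{"dx": 0.0211,"dy": 0.0437,"dz": 0,"ax": 0,"ay": 0,"az": 0},{"dx": 0.0211,"dy": 0.0437,"dz": 0,"ax": 0,"ay": 0,"az": 0},{"dx": 0.0211,"dy": 0.0437,"dz": 0,"ax": 0,"ay": 0,"az": 0},{"dx": 0.0211,"dy": 0.0437,"dz": 0,"ax": 0,"ay": 0,"az": 0},{"dx": 0.0211,"dy": 0.0437,"dz": 0,"ax": 0,"ay": 0,"az": 0},{"dx": 0.0211,"dy": 0.0437,"dz": 0,"ax": 0,"ay": 0,"az": 0},{"dx": 0.0211,"dy": 0.0437,"dz": 0,"ax": 0,"ay": 0,"az": 0},{"dx": 0.0211,"dy": 0.0437,"dz": 0,"ax": 0,"ay": 0,"az": 0},{"dx": 0.0211,"dy": 0.0437,"dz": 0,"ax": 0,"ay": 0,"az": 0},{"dx": 0,"dy": 0,"dz": 0.03,"ax": 0,"ay": 0,"az": 0},{"dx": 0,"dy": 0,"dz": 0.03,"ax": 0,"ay": 0,"az": 0},{"dx": 0,"dy": 0,"dz": 0.004,"ax": 0,"ay": 0,"az": 0},{"dx": 0,"dy": 0,"dz": 0,"ax": 0,"ay": 0,"az": 0},{"dx": 0,"dy": 0,"dz": 0,"ax": 0,"ay": 0,"az": 0}]}}

```text
clock: 37.0
eef_pos: [624.5, -27.6, 79.8]
tool_rot: [3.142, -0.002, 0.157]
force: [-0.4, -0.5, -0.5]
opening: 23.1
grip_force: 39.4
```

Request:
{"fn": "jog_arm", "kwargs": {"deltas": [{"dx": 0,"dy": 0,"dz": 0,"ax": 0,"ay": 0,"az": 0},{"dx": 0,"dy": 0,"dz": 0,"ax": 0,"ay": 0,"az": 0},{"dx": 0,"dy": 0,"dz": -0.01,"ax": 0,"ay": 0,"az": 0},{"dx": 0,"dy": 0,"dz": -0.05,"ax": 0,"ay": 0,"az": 0},{"dx": 0,"dy": 0,"dz": -0.06,"ax": 0,"ay": 0,"az": 0},{"dx": -0.02,"dy": 0,"dz": -0.06,"ax": 0,"ay": 0,"az": 0},{"dx": -0.04,"dy": 0,"dz": -0.05,"ax": 0,"ay": 0,"az": 0},{"dx": -0.04,"dy": 0,"dz": 0,"ax": 0,"ay": 0,"az": 0},{"dx": 0,"dy": 0,"dz": 0,"ax": 0,"ay": 0,"az": 0},{"dx": 0,"dy": 0,"dz": 0,"ax": 0,"ay": 0,"az": 0}], "hand": 0.38}}

```text
clock: 38.25
eef_pos: [545.1, -40.4, 263.2]
tool_rot: [3.142, -0.001, 0.157]
force: [0.4, -0.3, -0.2]
opening: 32.2
grip_force: 0.0
```

```bash
python3 - <<'E'
from h import *
s,_=st();print(s["clock"],s["eef_pos"],s["tool_rot"])
K,P,im=shot("wrist","w7"); np.savez("w7.npz",K=K,P=P,im=im)
Ks,Ps,sc_=shot("scene","sc7"); shot("side","s7")
w4=np.load("w4.npz")["im"]
a=cv2.resize(im[0:480,100:540],(400,436)); b=cv2.resize(w4[80:360,0:300],(400,373)); c=cv2.resize(sc_[215:395,355:570],None,fx=1.86,fy=1.86,interpolation=cv2.INTER_CUBIC)
M=np.zeros((600,800,3),np.uint8); M[:436,:400]=a; M[:260,400:]=b[:260]; M[262:597,400:400+c.shape[1]]=c[:335]
cv2.imwrite("pics/m7.png",M); print(c.shape)
E
```

```text
38.25 [545.08853037 -40.35469375 263.20876608] [ 3.14154806e+00 -1.01515141e-03  1.57243740e-01]
(335, 400, 3)
```

View pics/m7.png

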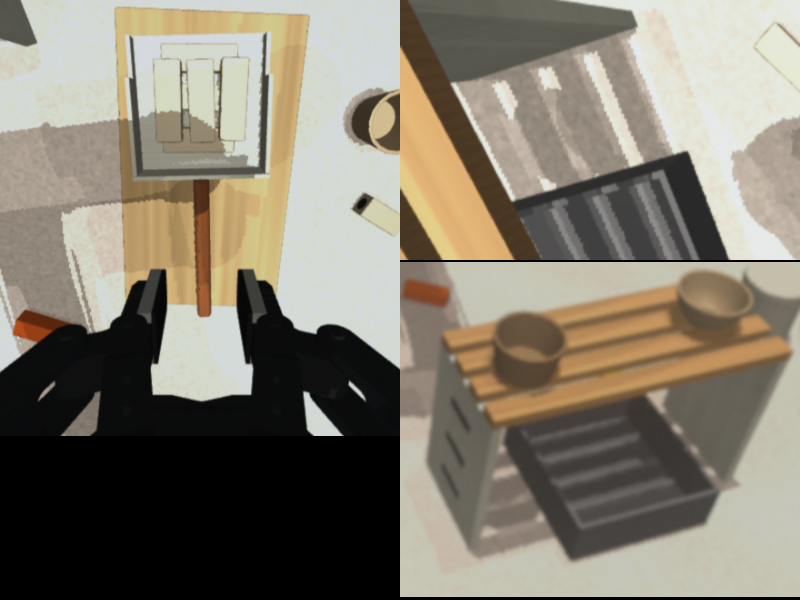

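```bash
python3 - <<'E'
from h import *
K,P=cal("scene")
f=lambda u,v:(355+(u-400)/1.86,215+(v-262)/1.86)
for n,z,L in (("bin rim backR,backL",65,[f(572,525),f(718,490)]),("bin foot backR backL",0,[f(575,558),f(705,522)]),("shelf top: backR backL frontR",234,[f(490,423),f(790,350),f(445,336)]),("panelR foot back,front",0,[f(472,550),f(430,465)])):
    c=cast(K,P,L,z);print(n,c.round(1).tolist(),"d",np.linalg.norm(c[1]-c[0]).round(1))
d=np.load("w4.npz");K,P=d["K"],d["P"]
g=lambda u,v:((u-400)/1.3333,80+v/1.3333)
print("w4 bin foot",cast(K,P,[g(690,153),g(728,255),g(515,205)],0).round(1).tolist())
print("w4 panel foot outer/inner",cast(K,P,[g(635,10),g(637,25),g(455,80)],0).round(1).tolist())
d=np.load("w7.npz");K,P=d["K"],d["P"]
h=lambda u,v:(100+u*1.1,v*1.1)
p=cast(K,P,[h(202,180),h(204,315)],51);print("handle",p.round(1).tolist(),np.linalg.norm(p[1]-p[0]),np.degrees(np.arctan2(*(p[0]-p[1])[[1,0]])))
b=cast(K,P,[h(134,178),h(270,175)],48);print("back rim",b.round(1).tolist(),np.linalg.norm(b[1]-b[0]))
b=cast(K,P,[h(127,34),h(271,32)],27);print("front rim",b.round(1).tolist())
E
```

```text
bin rim backR,backL [[779.1, 316.5, 65.0], [703.9, 494.4, 65.0]] d 193.1
bin foot backR backL [[778.0, 332.3, 0.0], [703.1, 497.6, -0.0]] d 181.5
shelf top: backR backL frontR [[789.8, 201.2, 234.0], [630.9, 538.7, 234.0], [665.1, 150.2, 234.0]] d 373.1
panelR foot back,front [[784.0, 209.5, 0.0], [661.7, 152.5, -0.0]] d 134.9
w4 bin foot [[604.1, 247.1, 0.0], [565.4, 333.2, 0.0], [748.2, 314.2, 0.0]]
w4 panel foot outer/inner [[651.9, 143.7, 0.0], [650.1, 154.2, 0.0], [790.2, 216.3, 0.0]]
handle [[552.4, -39.8, 51.0], [399.4, -66.3, 51.0]] 155.2897862803934 9.815149496959862
back rim [[543.2, 27.2, 48.0], [567.2, -105.8, 48.0]] 135.08357098855709
front rim [[673.1, 49.9, 27.0], [695.6, -82.2, 27.0]]
```

All six props lie in the scoop in two layers, and nothing else has moved. The bin centre is about (654,371) with yaw 22.7°, and the rack front is about 655 mm from the base. Next is a half turn, so the camera side faces the robot, then the grasp lean.

Request:
{"fn": "jog_arm", "kwargs": {"deltas": [{"dx": 0,"dy": 0,"dz": 0,"ax": 0,"ay": 0,"az": 0.235},{"dx": 0,"dy": 0,"dz": 0,"ax": 0,"ay": 0,"az": 0.235},{"dx": 0,"dy": 0,"dz": 0,"ax": 0,"ay": 0,"az": 0.235},{"dx": 0,"dy": 0,"dz": 0,"ax": 0,"ay": 0,"az": 0.235},{"dx": 0,"dy": 0,"dz": 0,"ax": 0,"ay": 0,"az": 0.235},{"dx": 0,"dy": 0,"dz": 0,"ax": 0,"ay": 0,"az": 0.235},{"dx": 0,"dy": 0,"dz": 0,"ax": 0,"ay": 0,"az": 0.235},{"dx": 0,"dy": 0,"dz": 0,"ax": 0,"ay": 0,"az": 0.235},{"dx": 0,"dy": 0,"dz": 0,"ax": 0,"ay": 0,"az": 0.235},{"dx": 0,"dy": 0,"dz": 0,"ax": 0,"ay": 0,"az": 0.235},{"dx": 0,"dy": 0,"dz": 0,"ax": 0,"ay": 0,"az": 0.235},{"dx": 0,"dy": 0,"dz": 0,"ax": 0,"ay": 0,"az": 0.235},{"dx": 0,"dy": 0,"dz": 0,"ax": 0,"ay": 0,"az": 0.235},{"dx": 0,"dy": 0,"dz": 0,"ax": 0,"ay": 0,"az": 0.235},{"dx": 0,"dy": 0,"dz": 0,"ax": 0,"ay": 0,"az": 0.235},{"dx": 0,"dy": 0,"dz": 0,"ax": 0,"ay": 0,"az": 0.235},{"dx": 0,"dy": 0,"dz": 0,"ax": 0,"ay": 0,"az": 0.235},{"dx": 0,"dy": 0,"dz": 0,"ax": 0,"ay": 0,"az": 0}], "hand": 0.6}}

```text
clock: 40.65
eef_pos: [545.2, -40.3, 262.0]
tool_rot: [-3.141, -0.001, -2.979]
force: [0.5, 0.6, -0.4]
opening: 51.1
grip_force: 0.0
```

```bash
cat >> h.py <<'E'
def toolR(yaw,lean):
    "scoop yaw deg, lean aft deg (fingers pointing forward-down); tool x backwards"
    return Ro.from_euler("z",yaw-180,degrees=True)*Ro.from_euler("y",0)*Ro.from_euler("x",180,degrees=True)*Ro.from_euler("y",-lean,degrees=True)
def plan(p1,R1,n,start=None):
    "n equal rows from start (or present) pose to p1,R1 (shift in the frame before each turn)"
    if start is None: s,R0=st(); p0=s["eef_pos"]; print("t",round(s["clock"],2),p0.round(1),s["tool_rot"].round(3),"j",s["joint_positions"].round(2))
    else: p0,R0=start
    p0,p1=np.array(p0,float),np.array(p1,float); rv=(R0.inv()*R1).as_rotvec(); last=None
    for i in range(n):
        R=R0*Ro.from_rotvec(rv*i/n); d=R.inv().apply(p1-p0)/n/800
        row=tuple(d.round(4))+tuple((rv/n/(np.pi/4)).round(3)); print(row if row!=last else "  same"); last=row
    print("per row mm",round(np.linalg.norm(p1-p0)/n,1)); return p1,R1
E
python3 - <<'E'
from h import *
g=np.array([497.4,-49.3,41.0]); R=toolR(9.9,33)
print(R.as_matrix().round(2).tolist())
a=R.as_matrix()[:,2]
x=plan(g-100*a,R,6); print(g-100*a)
plan(g,R,6,x)
E
```

```text
[[-0.83, -0.17, 0.54], [-0.14, 0.99, 0.09], [-0.54, 0.0, -0.84]]
t 40.65 [545.2 -40.3 262. ] [-3.141e+00 -1.000e-03 -2.979e+00] j [ 0.28  0.14 -0.25  0.   -1.18 -1.69]
(np.float64(0.0214), np.float64(-0.0003), np.float64(0.0286), np.float64(-0.001), np.float64(-0.122), np.float64(-0.002))
(np.float64(0.0241), np.float64(-0.0003), np.float64(0.0264), np.float64(-0.001), np.float64(-0.122), np.float64(-0.002))
(np.float64(0.0265), np.float64(-0.0003), np.float64(0.024), np.float64(-0.001), np.float64(-0.122), np.float64(-0.002))
(np.float64(0.0287), np.float64(-0.0003), np.float64(0.0213), np.float64(-0.001), np.float64(-0.122), np.float64(-0.002))
(np.float64(0.0306), np.float64(-0.0002), np.float64(0.0185), np.float64(-0.001), np.float64(-0.122), np.float64(-0.002))
(np.float64(0.0322), np.float64(-0.0002), np.float64(0.0154), np.float64(-0.001), np.float64(-0.122), np.float64(-0.002))
per row mm 28.6
[443.74710072 -58.66392993 124.86705679]
(np.float64(-0.0), np.float64(-0.0), np.float64(0.0208), np.float64(0.0), np.float64(0.0), np.float64(0.0))
  same
  same
  same
  same
  same
per row mm 16.7
```

Request:
{"fn": "jog_arm", "kwargs": {"deltas": [{"dx": 0.0214,"dy": 0,"dz": 0.0286,"ax": 0,"ay": -0.122,"az": 0},{"dx": 0.0241,"dy": 0,"dz": 0.0264,"ax": 0,"ay": -0.122,"az": 0},{"dx": 0.0265,"dy": 0,"dz": 0.024,"ax": 0,"ay": -0.122,"az": 0},{"dx": 0.0287,"dy": 0,"dz": 0.0213,"ax": 0,"ay": -0.122,"az": 0},{"dx": 0.0306,"dy": 0,"dz": 0.0185,"ax": 0,"ay": -0.122,"az": 0},{"dx": 0.0322,"dy": 0,"dz": 0.0154,"ax": 0,"ay": -0.122,"az": 0},{"dx": 0,"dy": 0,"dz": 0,"ax": 0,"ay": 0,"az": 0},{"dx": 0,"dy": 0,"dz": 0,"ax": 0,"ay": 0,"az": 0}]}}

```text
clock: 41.65
eef_pos: [455.3, -76.3, 136.6]
tool_rot: [3.095, 0.548, -2.978]
force: [0.6, -0.2, -0.4]
opening: 51.3
grip_force: 0.0
```

```bash
python3 - <<'E'
from h import *
g=np.array([497.4,-49.3,41.0]); R=toolR(9.9,33)
plan(g,R,6)
K,P,im=shot("wrist","w8"); np.savez("w8.npz",K=K,P=P,im=im)
# handle mask: reddish brown
hsv=cv2.cvtColor(im,cv2.COLOR_BGR2HSV); m=((hsv[:,:,0]<12)&(hsv[:,:,1]>110)&(hsv[:,:,2]>30)).astype(np.uint8)
n,l,s,c=cv2.connectedComponentsWithStats(m); i=np.argsort(-s[1:,4])[:4]+1; print(s[i].tolist())
pp=proj(K,P,np.array([g+[0,0,11],[g[0]+60,g[1]+10.5,51]])); print("expected handle top px",pp.round(0))
for v in pp[:,1].astype(int):
    if 0<=v<480: u=np.where(m[v])[0]; print(v,u.min() if len(u) else None,u.max() if len(u) else None)
E
```

```text
t 41.65 [455.3 -76.3 136.6] [ 3.095  0.548 -2.978] j [ 0.27 -0.1  -1.02  0.08 -0.11 -1.73]
(np.float64(0.0022), np.float64(0.0031), np.float64(0.0222), np.float64(0.009), np.float64(-0.006), np.float64(-0.002))
(np.float64(0.0023), np.float64(0.0032), np.float64(0.0221), np.float64(0.009), np.float64(-0.006), np.float64(-0.002))
(np.float64(0.0024), np.float64(0.0034), np.float64(0.0221), np.float64(0.009), np.float64(-0.006), np.float64(-0.002))
(np.float64(0.0025), np.float64(0.0036), np.float64(0.022), np.float64(0.009), np.float64(-0.006), np.float64(-0.002))
(np.float64(0.0026), np.float64(0.0037), np.float64(0.022), np.float64(0.009), np.float64(-0.006), np.float64(-0.002))
(np.float64(0.0027), np.float64(0.0039), np.float64(0.022), np.float64(0.009), np.float64(-0.006), np.float64(-0.002))
per row mm 18.0
[[332, 58, 48, 230, 5258], [83, 398, 8, 7, 10], [396, 418, 3, 9, 9], [311, 439, 7, 3, 8]]
expected handle top px [[347. 242.]
 [341. 294.]]
242 334 358
293 None None
```

The lean ran into the j3 and j5 limits. By my kinematic estimate an 18° lean is reachable everywhere on the path, so I'm replanning with that.

```bash
python3 - <<'E'
from h import *
d=np.load("w8.npz");K,P,im=d["K"],d["P"],d["im"]
hsv=cv2.cvtColor(im,cv2.COLOR_BGR2HSV); m=((hsv[:,:,0]<12)&(hsv[:,:,1]>110)&(hsv[:,:,2]>30)).astype(np.uint8)
for v in (80,130,180,230,270): u=np.where(m[v])[0]; print(v,u.min(),u.max(),cast(K,P,[(u.min(),v),(u.max(),v)],51)[:,:2].round(1).tolist())
g=np.array([499.4,-49.3,41.0]); R=toolR(9.9,18); a=R.as_matrix()[:,2]
x=plan(g-80*a,R,5); plan(g,R,6,x)
E
```

```text
80 341 378 [[397.3, -75.8], [394.8, -60.9]]
130 341 373 [[420.4, -70.5], [418.1, -56.0]]
180 338 364 [[449.9, -65.3], [447.8, -52.0]]
230 335 359 [[488.4, -58.5], [486.3, -44.3]]
270 332 353 [[528.9, -51.8], [527.0, -37.6]]
t 41.7 [455.3 -76.1 136.6] [ 3.095  0.548 -2.978] j [ 0.27 -0.1  -1.02  0.08 -0.11 -1.74]
(np.float64(-0.0024), np.float64(0.0044), np.float64(0.0074), np.float64(0.011), np.float64(0.06), np.float64(-0.001))
(np.float64(-0.0027), np.float64(0.0045), np.float64(0.0072), np.float64(0.011), np.float64(0.06), np.float64(-0.001))
(np.float64(-0.0031), np.float64(0.0045), np.float64(0.0071), np.float64(0.011), np.float64(0.06), np.float64(-0.001))
(np.float64(-0.0034), np.float64(0.0046), np.float64(0.0069), np.float64(0.011), np.float64(0.06), np.float64(-0.001))
(np.float64(-0.0037), np.float64(0.0047), np.float64(0.0067), np.float64(0.011), np.float64(0.06), np.float64(-0.001))
per row mm 7.2
(np.float64(-0.0), np.float64(-0.0), np.float64(0.0167), np.float64(0.0), np.float64(0.0), np.float64(0.0))
  same
  same
  same
  same
  same
per row mm 13.3
```

Request:
{"fn": "jog_arm", "kwargs": {"deltas": [{"dx": -0.0024,"dy": 0.0044,"dz": 0.0074,"ax": 0.011,"ay": 0.06,"az": -0.001},{"dx": -0.0027,"dy": 0.0045,"dz": 0.0072,"ax": 0.011,"ay": 0.06,"az": -0.001},{"dx": -0.0031,"dy": 0.0045,"dz": 0.0071,"ax": 0.011,"ay": 0.06,"az": -0.001},{"dx": -0.0034,"dy": 0.0046,"dz": 0.0069,"ax": 0.011,"ay": 0.06,"az": -0.001},{"dx": -0.0037,"dy": 0.0047,"dz": 0.0067,"ax": 0.011,"ay": 0.06,"az": -0.001},{"dx": 0,"dy": 0,"dz": 0,"ax": 0,"ay": 0,"az": 0},{"dx": 0,"dy": 0,"dz": 0,"ax": 0,"ay": 0,"az": 0}]}}

```text
clock: 42.58
eef_pos: [474.2, -53.7, 116.6]
tool_rot: [3.141, 0.313, -2.969]
force: [-0.0, -0.2, 0.3]
opening: 51.8
grip_force: 0.0
```

```bash
python3 - <<'E'
from h import *
g=np.array([499.4,-49.3,41.0]); R=toolR(9.9,18); plan(g,R,5)
E
```

```text
t 42.58 [474.2 -53.7 116.6] [ 3.141  0.313 -2.969] j [ 0.34  0.02 -0.88  0.14 -0.36 -1.86]
(np.float64(-0.0003), np.float64(-0.0), np.float64(0.0199), np.float64(0.0), np.float64(-0.0), np.float64(-0.0))
  same
(np.float64(-0.0003), np.float64(-0.0), np.float64(0.02), np.float64(0.0), np.float64(-0.0), np.float64(-0.0))
  same
  same
per row mm 16.0
```

Request:
{"fn": "jog_arm", "kwargs": {"deltas": [{"dx": 0,"dy": 0,"dz": 0.02,"ax": 0,"ay": 0,"az": 0},{"dx": 0,"dy": 0,"dz": 0.02,"ax": 0,"ay": 0,"az": 0},{"dx": 0,"dy": 0,"dz": 0.02,"ax": 0,"ay": 0,"az": 0},{"dx": 0,"dy": 0,"dz": 0.02,"ax": 0,"ay": 0,"az": 0},{"dx": 0,"dy": 0,"dz": 0.02,"ax": 0,"ay": 0,"az": 0},{"dx": 0,"dy": 0,"dz": 0,"ax": 0,"ay": 0,"az": 0},{"dx": 0,"dy": 0,"dz": 0,"ax": 0,"ay": 0,"az": 0}]}}

```text
clock: 43.45
eef_pos: [499.6, -51.3, 43.8]
tool_rot: [3.134, 0.309, -2.971]
force: [-0.0, 0.1, 0.5]
opening: 51.5
grip_force: 0.0
```

```bash
python3 - <<'E'
from h import *
g=np.array([499.4,-49.3,41.0]); R=toolR(9.9,18); plan(g,R,1)
K,P,im=shot("side","s9"); sc_=shot("scene","sc9")[2]; a=cv2.resize(im[200:340,220:440],None,fx=1.8,fy=2.4,interpolation=cv2.INTER_CUBIC);b=cv2.resize(sc_[200:340,180:360],(400,len(a)));cv2.imwrite("pics/m9.png",np.hstack([a,b]))
E
```

```text
t 43.45 [499.6 -51.3  43.8] [ 3.134  0.309 -2.971] j [ 0.27  0.21 -1.01  0.43 -0.05 -2.1 ]
(np.float64(0.001), np.float64(0.0024), np.float64(0.0034), np.float64(0.008), np.float64(-0.007), np.float64(-0.002))
per row mm 3.5
```

View pics/m9.png

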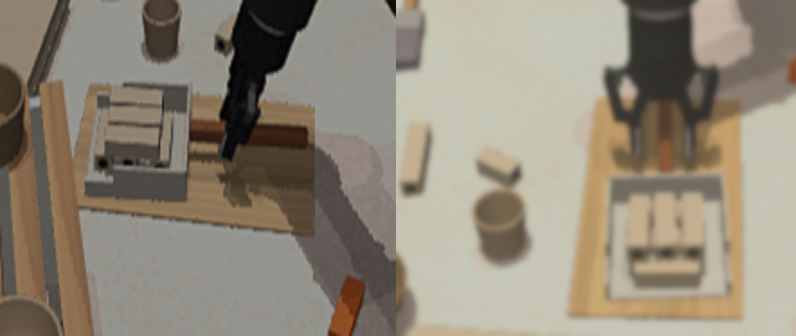

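The fingers straddle the handle at about (238,135) and the load is intact. The wrist is close to its limit, so I'll ease the lean by 3° and grip.

Request:
{"fn": "jog_arm", "kwargs": {"deltas": [{"dx": 0.0005,"dy": 0.0012,"dz": 0.001,"ax": 0.004,"ay": 0.034,"az": -0.001},{"dx": 0.0005,"dy": 0.0012,"dz": 0.001,"ax": 0.004,"ay": 0.034,"az": -0.001},{"dx": 0,"dy": 0,"dz": 0,"ax": 0,"ay": 0,"az": 0}]}}

```text
clock: 43.92
eef_pos: [500.4, -48.3, 42.5]
tool_rot: [3.141, 0.257, -2.968]
force: [0.1, 0.9, -0.7]
opening: 51.7
grip_force: 0.0
```

Request:
{"fn": "jog_arm", "kwargs": {"deltas": [{"dx": 0,"dy": 0,"dz": 0,"ax": 0,"ay": 0,"az": 0},{"dx": 0,"dy": 0,"dz": 0,"ax": 0,"ay": 0,"az": 0},{"dx": 0,"dy": 0,"dz": 0,"ax": 0,"ay": 0,"az": 0},{"dx": 0,"dy": 0,"dz": 0,"ax": 0,"ay": 0,"az": 0},{"dx": 0,"dy": 0,"dz": 0,"ax": 0,"ay": 0,"az": 0},{"dx": 0,"dy": 0,"dz": 0,"ax": 0,"ay": 0,"az": 0}], "hand": 0, "grip_force": 120}}

```text
clock: 44.68
eef_pos: [498.9, -49.4, 41.9]
tool_rot: [3.141, 0.255, -2.968]
force: [-4.8, 2.5, 6.3]
opening: 14.0
grip_force: 116.9
```

```bash
python3 - <<'E'
from h import *
s,R=st(); p=s["eef_pos"]; np.savez("grasp.npz",p=p,r=s["tool_rot"],)
print(s["joint_positions"].round(2),s["opening"],s["grip_force"],s["force"])
Rn=R*Ro.from_euler("y",-3,degrees=True)
x=plan(p+[0,0,25],Rn,4); plan(p+[0,0,120],Rn,7,x)
E
```

```text
[ 0.32  0.23 -0.88  0.17 -0.21 -1.87] 13.952715365562485 116.88934564590454 [-4.8441959   2.4762707   6.28691457]
t 44.67 [498.9 -49.4  41.9] [ 3.141  0.255 -2.968] j [ 0.32  0.23 -0.88  0.17 -0.21 -1.87]
(np.float64(-0.002), np.float64(0.0), np.float64(-0.0076), np.float64(0.0), np.float64(-0.017), np.float64(0.0))
(np.float64(-0.0021), np.float64(0.0), np.float64(-0.0075), np.float64(0.0), np.float64(-0.017), np.float64(0.0))
(np.float64(-0.0022), np.float64(0.0), np.float64(-0.0075), np.float64(0.0), np.float64(-0.017), np.float64(0.0))
(np.float64(-0.0023), np.float64(0.0), np.float64(-0.0075), np.float64(0.0), np.float64(-0.017), np.float64(0.0))
per row mm 6.2
(np.float64(-0.0051), np.float64(0.0), np.float64(-0.0162), np.float64(0.0), np.float64(0.0), np.float64(0.0))
  same
  same
  same
  same
  same
  same
per row mm 13.6
```

Request:
{"fn": "jog_arm", "kwargs": {"deltas": [{"dx": -0.002,"dy": 0,"dz": -0.0076,"ax": 0,"ay": -0.017,"az": 0},{"dx": -0.002,"dy": 0,"dz": -0.0076,"ax": 0,"ay": -0.017,"az": 0},{"dx": -0.002,"dy": 0,"dz": -0.0076,"ax": 0,"ay": -0.017,"az": 0},{"dx": -0.002,"dy": 0,"dz": -0.0076,"ax": 0,"ay": -0.017,"az": 0},{"dx": -0.005,"dy": 0,"dz": -0.016,"ax": 0,"ay": 0,"az": 0},{"dx": -0.005,"dy": 0,"dz": -0.016,"ax": 0,"ay": 0,"az": 0},{"dx": -0.005,"dy": 0,"dz": -0.016,"ax": 0,"ay": 0,"az": 0},{"dx": -0.005,"dy": 0,"dz": -0.016,"ax": 0,"ay": 0,"az": 0},{"dx": -0.005,"dy": 0,"dz": -0.016,"ax": 0,"ay": 0,"az": 0},{"dx": -0.005,"dy": 0,"dz": -0.016,"ax": 0,"ay": 0,"az": 0},{"dx": -0.003,"dy": 0,"dz": -0.008,"ax": 0,"ay": 0,"az": 0},{"dx": 0,"dy": 0,"dz": 0,"ax": 0,"ay": 0,"az": 0}]}}

```text
clock: 46.18
eef_pos: [498.8, -49.3, 154.5]
tool_rot: [3.141, 0.309, -2.969]
force: [0.3, -1.2, -6.0]
opening: 14.2
grip_force: 117.4
```

```bash
cat >> h.py <<'E'
BC=np.array([654,371.]);BY=22.7
def bin_(x,y,z):
    c,s_=np.cos(np.radians(BY)),np.sin(np.radians(BY)); return np.r_[BC+[c*x-s_*y,s_*x+c*y],z]
LEAN=14.6
def gripfor(lx,lz,th,y=0):
    "TCP pose for lip at bin x=lx, height lz, nose down th deg"
    t=np.radians(th); G=2 if False else 0
    u,w=(68+121)*np.cos(t)-36*np.sin(t),-(68+121)*np.sin(t)-36*np.cos(t)
    return bin_(lx-u,y,lz-w),toolR(BY,LEAN-th)
E
python3 - <<'E'
from h import *
K,P,im=shot("side","s10"); sc_=shot("scene","sc10")[2]; a=cv2.resize(im[130:340,190:440],None,fx=1.6,fy=1.6,interpolation=cv2.INTER_CUBIC);b=cv2.resize(sc_[180:340,200:360],(400,len(a)));cv2.imwrite("pics/m10.png",np.hstack([a,b]))
p,R=gripfor(-122,130,-3); print(p)
plan(p,R,16)
E
```

```text
[365.59145922 250.356094   156.05916752]
t 46.27 [498.3 -49.4 153.6] [ 3.141  0.308 -2.969] j [ 0.33  0.01 -0.76  0.1  -0.5  -1.8 ]
(np.float64(0.0058), np.float64(0.0249), np.float64(-0.002), np.float64(-0.005), np.float64(0.0), np.float64(-0.017))
(np.float64(0.0055), np.float64(0.0249), np.float64(-0.0019), np.float64(-0.005), np.float64(0.0), np.float64(-0.017))
(np.float64(0.0052), np.float64(0.025), np.float64(-0.0018), np.float64(-0.005), np.float64(0.0), np.float64(-0.017))
(np.float64(0.0048), np.float64(0.0251), np.float64(-0.0017), np.float64(-0.005), np.float64(0.0), np.float64(-0.017))
(np.float64(0.0045), np.float64(0.0252), np.float64(-0.0016), np.float64(-0.005), np.float64(0.0), np.float64(-0.017))
(np.float64(0.0042), np.float64(0.0252), np.float64(-0.0015), np.float64(-0.005), np.float64(0.0), np.float64(-0.017))
(np.float64(0.0038), np.float64(0.0253), np.float64(-0.0014), np.float64(-0.005), np.float64(0.0), np.float64(-0.017))
(np.float64(0.0035), np.float64(0.0253), np.float64(-0.0013), np.float64(-0.005), np.float64(0.0), np.float64(-0.017))
(np.float64(0.0032
[... 248 characters left out ...]
t64(0.0255), np.float64(-0.001), np.float64(-0.005), np.float64(0.0), np.float64(-0.017))
(np.float64(0.0021), np.float64(0.0255), np.float64(-0.0009), np.float64(-0.005), np.float64(0.0), np.float64(-0.017))
(np.float64(0.0018), np.float64(0.0255), np.float64(-0.0008), np.float64(-0.005), np.float64(0.0), np.float64(-0.017))
(np.float64(0.0015), np.float64(0.0256), np.float64(-0.0007), np.float64(-0.005), np.float64(0.0), np.float64(-0.017))
(np.float64(0.0011), np.float64(0.0256), np.float64(-0.0006), np.float64(-0.005), np.float64(0.0), np.float64(-0.017))
(np.float64(0.0008), np.float64(0.0256), np.float64(-0.0004), np.float64(-0.005), np.float64(0.0), np.float64(-0.017))
per row mm 20.5
```

View pics/m10.png

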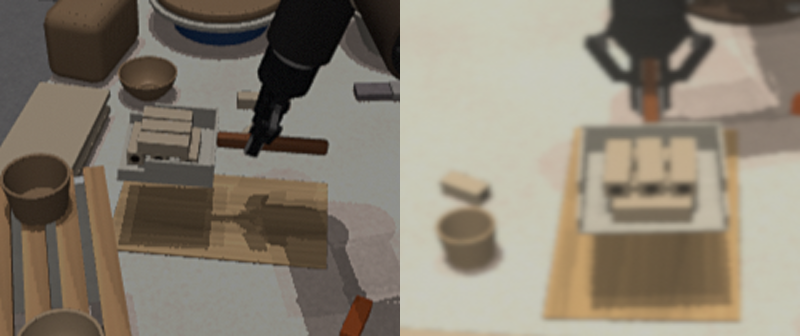

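The scoop is lifted, close to level, with all six props in it. Now swinging to the stand-off in front of the bin.

Request:
{"fn": "jog_arm", "kwargs": {"deltas": [{"dx": 0.003,"dy": 0.0125,"dz": -0.001,"ax": -0.003,"ay": 0,"az": -0.009},{"dx": 0.003,"dy": 0.0125,"dz": -0.001,"ax": -0.002,"ay": 0,"az": -0.008},{"dx": 0.0055,"dy": 0.0249,"dz": -0.0019,"ax": -0.005,"ay": 0,"az": -0.017},{"dx": 0.0052,"dy": 0.025,"dz": -0.0018,"ax": -0.005,"ay": 0,"az": -0.017},{"dx": 0.0048,"dy": 0.0251,"dz": -0.0017,"ax": -0.005,"ay": 0,"az": -0.017},{"dx": 0.0045,"dy": 0.0252,"dz": -0.0016,"ax": -0.005,"ay": 0,"az": -0.017},{"dx": 0.0042,"dy": 0.0252,"dz": -0.0015,"ax": -0.005,"ay": 0,"az": -0.017},{"dx": 0.0038,"dy": 0.0253,"dz": -0.0014,"ax": -0.005,"ay": 0,"az": -0.017},{"dx": 0.0035,"dy": 0.0253,"dz": -0.0013,"ax": -0.005,"ay": 0,"az": -0.017},{"dx": 0.0032,"dy": 0.0254,"dz": -0.0012,"ax": -0.005,"ay": 0,"az": -0.017},{"dx": 0.0028,"dy": 0.0254,"dz": -0.0011,"ax": -0.005,"ay": 0,"az": -0.017},{"dx": 0.0025,"dy": 0.0255,"dz": -0.001,"ax": -0.005,"ay": 0,"az": -0.017},{"dx": 0.0021,"dy": 0.0255,"dz": -0.0009,"ax": -0.005,"ay": 0,"az": -0.017},{"dx": 0.0018,"dy": 0.0255,"dz": -0.0008,"ax": -0.005,"ay": 0,"az": -0.017},{"dx": 0.0015,"dy": 0.0256,"dz": -0.0007,"ax": -0.005,"ay": 0,"az": -0.017},{"dx": 0.0011,"dy": 0.0256,"dz": -0.0006,"ax": -0.005,"ay": 0,"az": -0.017},{"dx": 0.0004,"dy": 0.0128,"dz": -0.0002,"ax": -0.003,"ay": 0,"az": -0.009},{"dx": 0.0004,"dy": 0.0128,"dz": -0.0002,"ax": -0.002,"ay": 0,"az": -0.008},{"dx": 0,"dy": 0,"dz": 0,"ax": 0,"ay": 0,"az": 0},{"dx": 0,"dy": 0,"dz": 0,"ax": 0,"ay": 0,"az": 0}]}}

```text
clock: 48.78
eef_pos: [365.8, 250.1, 155.6]
tool_rot: [-3.137, 0.308, -2.745]
force: [0.4, -0.7, -5.8]
opening: 13.8
grip_force: 117.7
```

```bash
python3 - <<'E'
from h import *
K,P,im=shot("side","s11"); shot("scene","sc11"); Kw,Pw,w=shot("wrist","w11")
# where do the pan's lip and rims appear? predicted vs bin, from present TCP
s,R=st(); tr=R.as_matrix(); f=-tr[:,0]*np.cos(np.radians(14.6))+0; 
S=toolR(BY,LEAN).inv(); 
B=R*S  # extra rotation of scoop from level/yaw BY
X=lambda q: s["eef_pos"]+ (B*Ro.from_euler("z",BY,degrees=True)).apply(np.array(q)-[-121,0,36])
for q in ([68,0,0],[68,68,0],[68,-68,0],[-68,0,42]): 
    x=X(q); d=x[:2]-BC; c,n=np.cos(np.radians(BY)),np.sin(np.radians(BY)); print(q,x.round(0),"bin xy",(d@[[c,-n],[n,c]]).round(0))
p,R1=gripfor(-60,110,-3); x=plan(p,R1,6)
print("pitch"); 
for th,lz in ((5,105),(13,100),(21,92),(29,84),(37,75),(46,66)):
    p,R1=gripfor(-60,lz,th); x=plan(p,R1,2,x)
E
```

```text
[68, 0, 0] [542. 323. 130.] bin xy [-122.   -1.]
[68, 68, 0] [516. 386. 129.] bin xy [-122.   67.]
[68, -68, 0] [568. 260. 130.] bin xy [-122.  -69.]
[-68, 0, 42] [415. 270. 164.] bin xy [-260.   -0.]
t 48.92 [366.  250.  155.7] [-3.137  0.308 -2.745] j [ 1.2  -0.11 -0.99  0.46 -0.52 -2.76]
(np.float64(-0.011), np.float64(0.0001), np.float64(0.0078), np.float64(-0.001), np.float64(0.0), np.float64(0.0))
  same
  same
  same
  same
  same
per row mm 10.8
pitch
(np.float64(-0.0073), np.float64(0.0), np.float64(-0.0116), np.float64(-0.0), np.float64(0.089), np.float64(0.0))
(np.float64(-0.0065), np.float64(0.0), np.float64(-0.0121), np.float64(-0.0), np.float64(0.089), np.float64(0.0))
per row mm 11.0
(np.float64(-0.0077), np.float64(0.0), np.float64(-0.0115), np.float64(-0.0), np.float64(0.089), np.float64(0.0))
(np.float64(-0.0069), np.float64(0.0), np.float64(-0.012), np.float64(-0.0), np.float64(0.089), np.float64(0.0))
per row mm 11.1
(np.float64(-0.0081), np.float64(0.0), np.float64(-0.0096), np.float64(-0.0), np.float64(0.089), np.float64(0.0))
(np.float64(-0.0074), np.float64(0.0), np.float64(-0.0102), np.float64(-0.0), np.float64(0.089), np.float64(0.0))
per row mm 10.1
(np.float64(-0.0088), np.float64(-0.0), np.float64(-0.0096), np.float64(-0.0), np.float64(0.089), np.float64(0.0))
(np.float64(-0.0081), np.float64(-0.0), np.float64(-0.0102), np.float64(-0.0), np.float64(0.089), np.float64(0.0))
per row mm 10.4
(np.float64(-0.0096), np.float64(-0.0), np.float64(-0.0092), np.float64(-0.0), np.float64(0.089), np.float64(0.0))
(np.float64(-0.009), np.float64(-0.0), np.float64(-0.0098), np.float64(-0.0), np.float64(0.089), np.float64(0.0))
per row mm 10.6
(np.float64(-0.0115), np.float64(0.0), np.float64(-0.0112), np.float64(0.0), np.float64(0.1), np.float64(-0.0))
(np.float64(-0.0106), np.float64(0.0), np.float64(-0.012), np.float64(0.0), np.float64(0.1), np.float64(-0.0))
per row mm 12.8
```

Request:
{"fn": "jog_arm", "kwargs": {"deltas": [{"dx": -0.0055,"dy": 0,"dz": 0.0039,"ax": 0,"ay": 0,"az": 0},{"dx": -0.011,"dy": 0,"dz": 0.0078,"ax": 0,"ay": 0,"az": 0},{"dx": -0.011,"dy": 0,"dz": 0.0078,"ax": 0,"ay": 0,"az": 0},{"dx": -0.011,"dy": 0,"dz": 0.0078,"ax": 0,"ay": 0,"az": 0},{"dx": -0.011,"dy": 0,"dz": 0.0078,"ax": 0,"ay": 0,"az": 0},{"dx": -0.011,"dy": 0,"dz": 0.0078,"ax": 0,"ay": 0,"az": 0},{"dx": -0.0055,"dy": 0,"dz": 0.0039,"ax": 0,"ay": 0,"az": 0},{"dx": 0,"dy": 0,"dz": 0,"ax": 0,"ay": 0,"az": 0}]}}

```text
clock: 49.92
eef_pos: [423.0, 274.1, 135.8]
tool_rot: [-3.137, 0.307, -2.745]
force: [-0.3, -0.1, -5.2]
opening: 13.9
grip_force: 117.5
```

```bash
python3 - <<'E'
from h import *
shot("side","s12"); shot("scene","sc12"); shot("wrist","w12")
x=None
for th,lz in ((13,100),(28,85)):
    p,R1=gripfor(-60,lz,th); x=plan(p,R1,3,x)
E
```

```text
t 50.08 [422.6 274.  136.1] [-3.137  0.308 -2.744] j [ 1.07  0.03 -0.92  0.49 -0.42 -2.67]
(np.float64(-0.0111), np.float64(-0.0), np.float64(-0.0146), np.float64(-0.002), np.float64(0.119), np.float64(0.0))
(np.float64(-0.0097), np.float64(0.0), np.float64(-0.0156), np.float64(-0.002), np.float64(0.119), np.float64(0.0))
(np.float64(-0.0082), np.float64(0.0), np.float64(-0.0164), np.float64(-0.002), np.float64(0.119), np.float64(0.0))
per row mm 14.7
(np.float64(-0.0112), np.float64(-0.0), np.float64(-0.0113), np.float64(0.0), np.float64(0.111), np.float64(0.0))
(np.float64(-0.0102), np.float64(-0.0), np.float64(-0.0123), np.float64(0.0), np.float64(0.111), np.float64(0.0))
(np.float64(-0.0091), np.float64(-0.0), np.float64(-0.0131), np.float64(0.0), np.float64(0.111), np.float64(0.0))
per row mm 12.7
```

Request:
{"fn": "jog_arm", "kwargs": {"deltas": [{"dx": -0.0111,"dy": 0,"dz": -0.0146,"ax": 0,"ay": 0.119,"az": 0},{"dx": -0.0097,"dy": 0,"dz": -0.0156,"ax": 0,"ay": 0.119,"az": 0},{"dx": -0.0082,"dy": 0,"dz": -0.0164,"ax": 0,"ay": 0.119,"az": 0},{"dx": -0.0112,"dy": 0,"dz": -0.0113,"ax": 0,"ay": 0.111,"az": 0},{"dx": -0.0102,"dy": 0,"dz": -0.0123,"ax": 0,"ay": 0.111,"az": 0},{"dx": -0.0091,"dy": 0,"dz": -0.0131,"ax": 0,"ay": 0.111,"az": 0},{"dx": 0,"dy": 0,"dz": 0,"ax": 0,"ay": 0,"az": 0}]}}

```text
clock: 50.95
eef_pos: [461.9, 291.2, 205.0]
tool_rot: [-3.137, -0.234, -2.748]
force: [-0.2, -0.9, -6.2]
opening: 13.8
grip_force: 117.9
```

```bash
python3 - <<'E'
from h import *
K,P,im=shot("side","s13"); shot("scene","sc13")
x=None
for th,lz in ((38,75),(49,66)):
    p,R1=gripfor(-62,lz,th); print(p.round(0)); x=plan(p,R1,2,x)
E
```

```text
[480. 298. 220.]
t 51.05 [460.3 290.2 204.9] [-3.137 -0.234 -2.747] j [ 0.85  0.32 -0.14 -0.1  -1.33 -1.99]
(np.float64(-0.0107), np.float64(-0.0002), np.float64(-0.0121), np.float64(-0.002), np.float64(0.111), np.float64(-0.001))
(np.float64(-0.0096), np.float64(-0.0002), np.float64(-0.0129), np.float64(-0.002), np.float64(0.111), np.float64(-0.001))
per row mm 12.9
[507. 310. 232.]
(np.float64(-0.0141), np.float64(0.0), np.float64(-0.0146), np.float64(0.0), np.float64(0.122), np.float64(-0.0))
(np.float64(-0.0126), np.float64(0.0), np.float64(-0.0159), np.float64(0.0), np.float64(0.122), np.float64(-0.0))
per row mm 16.2
```

Request:
{"fn": "jog_arm", "kwargs": {"deltas": [{"dx": -0.0107,"dy": 0,"dz": -0.0121,"ax": -0.002,"ay": 0.111,"az": 0},{"dx": -0.0096,"dy": 0,"dz": -0.0129,"ax": -0.002,"ay": 0.111,"az": 0},{"dx": -0.0141,"dy": 0,"dz": -0.0146,"ax": 0,"ay": 0.122,"az": 0},{"dx": -0.009,"dy": 0,"dz": -0.0127,"ax": 0,"ay": 0.08,"az": 0},{"dx": 0,"dy": 0,"dz": 0,"ax": 0,"ay": 0,"az": 0},{"dx": 0,"dy": 0,"dz": 0,"ax": 0,"ay": 0,"az": 0},{"dx": 0,"dy": 0,"dz": 0,"ax": 0,"ay": 0,"az": 0},{"dx": 0,"dy": 0,"dz": 0,"ax": 0,"ay": 0,"az": 0},{"dx": 0,"dy": 0,"dz": 0,"ax": 0,"ay": 0,"az": 0},{"dx": 0,"dy": 0,"dz": 0,"ax": 0,"ay": 0,"az": 0}]}}

```text
clock: 52.3
eef_pos: [504.0, 308.5, 232.1]
tool_rot: [-3.14, -0.567, -2.748]
force: [0.8, -0.2, -2.2]
opening: 14.1
grip_force: 118.3
```

```bash
python3 - <<'E'
from h import *
s,R=st();print(s["clock"],s["eef_pos"].round(1),s["tool_rot"].round(3),s["force"].round(1),s["torque"].round(2))
K,P,im=shot("side","s14"); shot("scene","sc14"); shot("wrist","w14")
E
```

```text
52.3 [504.  308.5 232.1] [-3.14  -0.567 -2.748] [ 0.8 -0.2 -2.2] [ 0.84 -1.96  0.03]
```

The measured force fell to the weight of the empty scoop (2.2 N), so it has tipped out. I'll withdraw along the reverse path.

```bash
python3 - <<'E'
from h import *
x=None
for lx,lz,th,n in ((-62,82,30,3),(-60,104,8,4),(-60,112,-1,2),(-124,130,-1,5)):
    p,R1=gripfor(lx,lz,th); print(lx,th); x=plan(p,R1,n,x)
E
```

```text
-62 30
t 52.45 [504.1 308.5 231.9] [-3.14  -0.567 -2.748] j [ 0.76  0.57  0.27 -0.19 -1.8  -1.92]
(np.float64(0.0105), np.float64(-0.0001), np.float64(0.0186), np.float64(-0.0), np.float64(-0.127), np.float64(-0.001))
(np.float64(0.0123), np.float64(-0.0001), np.float64(0.0175), np.float64(-0.0), np.float64(-0.127), np.float64(-0.001))
(np.float64(0.014), np.float64(-0.0001), np.float64(0.0162), np.float64(-0.0), np.float64(-0.127), np.float64(-0.001))
per row mm 17.1
-60 8
(np.float64(0.0069), np.float64(-0.0), np.float64(0.0154), np.float64(0.0), np.float64(-0.122), np.float64(-0.0))
(np.float64(0.0084), np.float64(-0.0), np.float64(0.0147), np.float64(0.0), np.float64(-0.122), np.float64(-0.0))
(np.float64(0.0097), np.float64(-0.0), np.float64(0.0138), np.float64(0.0), np.float64(-0.122), np.float64(-0.0))
(np.float64(0.011), np.float64(-0.0), np.float64(0.0128), np.float64(0.0), np.float64(-0.122), np.float64(-0.0))
per row mm 13.5
-60 -1
(np.float64(0.0062), np.float64(0.0), np.float64(0.0127), np.float64(0.0), np.float64(-0.1), np.float64(-0.0))
(np.float64(0.0071), np.float64(0.0), np.float64(0.0121), np.float64(0.0), np.float64(-0.1), np.float64(-0.0))
per row mm 11.3
-124 -1
(np.float64(0.0142), np.float64(0.0), np.float64(-0.0086), np.float64(0.0), np.float64(0.0), np.float64(0.0))
  same
  same
  same
  same
per row mm 13.3
```

Request:
{"fn": "jog_arm", "kwargs": {"deltas": [{"dx": 0.0105,"dy": 0,"dz": 0.0186,"ax": 0,"ay": -0.127,"az": 0},{"dx": 0.0123,"dy": 0,"dz": 0.0175,"ax": 0,"ay": -0.127,"az": 0},{"dx": 0.014,"dy": 0,"dz": 0.0162,"ax": 0,"ay": -0.127,"az": 0},{"dx": 0.0069,"dy": 0,"dz": 0.0154,"ax": 0,"ay": -0.122,"az": 0},{"dx": 0.0084,"dy": 0,"dz": 0.0147,"ax": 0,"ay": -0.122,"az": 0},{"dx": 0.0097,"dy": 0,"dz": 0.0138,"ax": 0,"ay": -0.122,"az": 0},{"dx": 0.011,"dy": 0,"dz": 0.0128,"ax": 0,"ay": -0.122,"az": 0},{"dx": 0.0062,"dy": 0,"dz": 0.0127,"ax": 0,"ay": -0.1,"az": 0},{"dx": 0.0071,"dy": 0,"dz": 0.0121,"ax": 0,"ay": -0.1,"az": 0},{"dx": 0.0142,"dy": 0,"dz": -0.0086,"ax": 0,"ay": 0,"az": 0},{"dx": 0.0142,"dy": 0,"dz": -0.0086,"ax": 0,"ay": 0,"az": 0},{"dx": 0.0142,"dy": 0,"dz": -0.0086,"ax": 0,"ay": 0,"az": 0},{"dx": 0.0142,"dy": 0,"dz": -0.0086,"ax": 0,"ay": 0,"az": 0},{"dx": 0.0142,"dy": 0,"dz": -0.0086,"ax": 0,"ay": 0,"az": 0},{"dx": 0,"dy": 0,"dz": 0,"ax": 0,"ay": 0,"az": 0},{"dx": 0,"dy": 0,"dz": 0,"ax": 0,"ay": 0,"az": 0}]}}

```text
clock: 54.45
eef_pos: [364.7, 250.8, 162.9]
tool_rot: [-3.141, 0.273, -2.746]
force: [0.0, 0.4, -2.5]
opening: 14.0
grip_force: 118.2
```

```bash
python3 - <<'E'
from h import *
Ks,Ps,si=shot("side","s15"); K,P,sc_=shot("scene","sc15")
# cream pixels inside the bin floor (scene view): project bin floor
q=np.array([bin_(x,y,20) for x,y in((-85,-85),(85,-85),(85,85),(-85,85))]); print(proj(K,P,q).round(0).tolist())
old=cv2.imread("pics/sc7.png"); d=np.abs(sc_.astype(int)-old).max(2)
m=np.zeros(d.shape,np.uint8); cv2.fillConvexPoly(m,proj(K,P,q).astype(np.int32),1)
br=(sc_.min(2)>100)&(m>0); print("bright px in bin",br.sum(),"before",((old.min(2)>100)&(m>0)).sum())
g=np.load("grasp.npz"); R=Ro.from_euler("xyz",g["r"]); 
x=plan(g["p"]+[0,0,100],R,10); plan(g["p"]+[0,0,1],R,7,x)
E
```

```text
[[416.0, 307.0], [447.0, 364.0], [514.0, 348.0], [477.0, 294.0]]
bright px in bin 312 before 3
t 54.55 [364.8 250.6 162.6] [-3.14   0.272 -2.746] j [ 1.2  -0.11 -0.93  0.36 -0.59 -2.66]
(np.float64(-0.0003), np.float64(-0.041), np.float64(0.0028), np.float64(0.007), np.float64(0.002), np.float64(0.027))
(np.float64(-0.0012), np.float64(-0.041), np.float64(0.0031), np.float64(0.007), np.float64(0.002), np.float64(0.027))
(np.float64(-0.0021), np.float64(-0.041), np.float64(0.0033), np.float64(0.007), np.float64(0.002), np.float64(0.027))
(np.float64(-0.003), np.float64(-0.0409), np.float64(0.0035), np.float64(0.007), np.float64(0.002), np.float64(0.027))
(np.float64(-0.0038), np.float64(-0.0408), np.float64(0.0037), np.float64(0.007), np.float64(0.002), np.float64(0.027))
(np.float64(-0.0047), np.float64(-0.0407), np.float64(0.004), np.float64(0.007), np.float64(0.002), np.float64(0.027))
(np.float64(-0.0056), np.float64(-0.0405), np.float64(0.0042), np.float64(0.007), np.float64(0.002), np.float64(0.027))
(np.float64(-0.0065), np.float64(-0.0404), np.float64(0.0044), np.float64(0.007), np.float64(0.002), np.float64(0.027))
(np.float64(-0.0073), np.float64(-0.0402), np.float64(0.0046), np.float64(0.007), np.float64(0.002), np.float64(0.027))
(np.float64(-0.0082), np.float64(-0.04), np.float64(0.0048), np.float64(0.007), np.float64(0.002), np.float64(0.027))
per row mm 32.9
(np.float64(0.0045), np.float64(-0.0), np.float64(0.0171), np.float64(0.0), np.float64(0.0), np.float64(0.0))
  same
  same
  same
  same
  same
  same
per row mm 14.1
```

Request:
{"fn": "jog_arm", "kwargs": {"deltas": [{"dx": -0.0003,"dy": -0.041,"dz": 0.0028,"ax": 0.007,"ay": 0.002,"az": 0.027},{"dx": -0.0012,"dy": -0.041,"dz": 0.0031,"ax": 0.007,"ay": 0.002,"az": 0.027},{"dx": -0.0021,"dy": -0.041,"dz": 0.0033,"ax": 0.007,"ay": 0.002,"az": 0.027},{"dx": -0.003,"dy": -0.0409,"dz": 0.0035,"ax": 0.007,"ay": 0.002,"az": 0.027},{"dx": -0.0038,"dy": -0.0408,"dz": 0.0037,"ax": 0.007,"ay": 0.002,"az": 0.027},{"dx": -0.0047,"dy": -0.0407,"dz": 0.004,"ax": 0.007,"ay": 0.002,"az": 0.027},{"dx": -0.0056,"dy": -0.0405,"dz": 0.0042,"ax": 0.007,"ay": 0.002,"az": 0.027},{"dx": -0.0065,"dy": -0.0404,"dz": 0.0044,"ax": 0.007,"ay": 0.002,"az": 0.027},{"dx": -0.0073,"dy": -0.0402,"dz": 0.0046,"ax": 0.007,"ay": 0.002,"az": 0.027},{"dx": -0.0082,"dy": -0.04,"dz": 0.0048,"ax": 0.007,"ay": 0.002,"az": 0.027},{"dx": 0,"dy": 0,"dz": 0,"ax": 0,"ay": 0,"az": 0},{"dx": 0,"dy": 0,"dz": 0,"ax": 0,"ay": 0,"az": 0}]}}

```text
clock: 56.05
eef_pos: [498.9, -49.7, 141.4]
tool_rot: [3.141, 0.256, -2.967]
force: [-0.5, 0.7, -1.8]
opening: 14.0
grip_force: 118.4
```

```bash
python3 - <<'E'
from h import *
g=np.load("grasp.npz"); R=Ro.from_euler("xyz",g["r"]); 
x=plan(g["p"]+[0,0,12],R,6); plan(g["p"]+[0,0,1],R,3,x)
E
```

```text
t 56.05 [498.9 -49.7 141.4] [ 3.141  0.256 -2.967] j [ 0.32  0.05 -0.73  0.07 -0.54 -1.77]
(np.float64(0.0046), np.float64(0.0001), np.float64(0.0176), np.float64(0.0), np.float64(0.0), np.float64(0.0))
  same
  same
  same
  same
  same
per row mm 14.6
(np.float64(0.0012), np.float64(-0.0), np.float64(0.0044), np.float64(0.0), np.float64(0.0), np.float64(0.0))
  same
  same
per row mm 3.7
```

Request:
{"fn": "jog_arm", "kwargs": {"deltas": [{"dx": 0.0046,"dy": 0,"dz": 0.0176,"ax": 0,"ay": 0,"az": 0},{"dx": 0.0046,"dy": 0,"dz": 0.0176,"ax": 0,"ay": 0,"az": 0},{"dx": 0.0046,"dy": 0,"dz": 0.0176,"ax": 0,"ay": 0,"az": 0},{"dx": 0.0046,"dy": 0,"dz": 0.0176,"ax": 0,"ay": 0,"az": 0},{"dx": 0.0046,"dy": 0,"dz": 0.0176,"ax": 0,"ay": 0,"az": 0},{"dx": 0.0046,"dy": 0,"dz": 0.0176,"ax": 0,"ay": 0,"az": 0},{"dx": 0.0012,"dy": 0,"dz": 0.0044,"ax": 0,"ay": 0,"az": 0},{"dx": 0.0012,"dy": 0,"dz": 0.0044,"ax": 0,"ay": 0,"az": 0},{"dx": 0.0012,"dy": 0,"dz": 0.0044,"ax": 0,"ay": 0,"az": 0},{"dx": 0,"dy": 0,"dz": 0,"ax": 0,"ay": 0,"az": 0},{"dx": 0,"dy": 0,"dz": 0,"ax": 0,"ay": 0,"az": 0}]}}

```text
clock: 57.42
eef_pos: [499.2, -49.2, 43.9]
tool_rot: [3.141, 0.257, -2.966]
force: [-0.4, 0.1, -3.2]
opening: 14.2
grip_force: 118.4
```

Request:
{"fn": "jog_arm", "kwargs": {"deltas": [{"dx": 0.0004,"dy": 0,"dz": 0.0014,"ax": 0,"ay": 0,"az": 0},{"dx": 0.0003,"dy": 0,"dz": 0.0011,"ax": 0,"ay": 0,"az": 0},{"dx": 0,"dy": 0,"dz": 0,"ax": 0,"ay": 0,"az": 0},{"dx": 0,"dy": 0,"dz": 0,"ax": 0,"ay": 0,"az": 0}]}}

```text
clock: 57.92
eef_pos: [499.1, -49.3, 41.8]
tool_rot: [3.141, 0.257, -2.966]
force: [-3.4, -0.0, 3.4]
opening: 14.0
grip_force: 119.5
```

Contact. Releasing and backing out along the tool axis.

Request:
{"fn": "jog_arm", "kwargs": {"deltas": [{"dx": 0,"dy": 0,"dz": 0,"ax": 0,"ay": 0,"az": 0},{"dx": 0,"dy": 0,"dz": 0,"ax": 0,"ay": 0,"az": 0},{"dx": 0,"dy": 0,"dz": 0,"ax": 0,"ay": 0,"az": 0},{"dx": 0,"dy": 0,"dz": -0.02,"ax": 0,"ay": 0,"az": 0},{"dx": 0,"dy": 0,"dz": -0.04,"ax": 0,"ay": 0,"az": 0},{"dx": 0,"dy": 0,"dz": -0.05,"ax": 0,"ay": 0,"az": 0},{"dx": -0.02,"dy": 0,"dz": -0.05,"ax": 0,"ay": 0,"az": 0},{"dx": -0.02,"dy": 0,"dz": -0.05,"ax": 0,"ay": 0,"az": 0},{"dx": 0,"dy": 0,"dz": -0.04,"ax": 0,"ay": 0,"az": 0},{"dx": 0,"dy": 0,"dz": 0,"ax": 0,"ay": 0,"az": 0},{"dx": 0,"dy": 0,"dz": 0,"ax": 0,"ay": 0,"az": 0}], "hand": 0.6}}

```text
clock: 59.3
eef_pos: [479.1, -52.9, 242.6]
tool_rot: [3.14, 0.257, -2.966]
force: [0.6, -1.1, 0.2]
opening: 51.4
grip_force: 0.0
```

```bash
python3 - <<'E'
from h import *
K,P,a=shot("scene","sc16"); s=shot("side","s16")[2]
old=cv2.imread("pics/s0.png") if False else cv2.imread("pics/side0.png")
b=cv2.resize(a[205:385,350:570],(490,400),interpolation=cv2.INTER_CUBIC)
c=cv2.resize(a[190:340,130:350],(310,211)); d=cv2.resize(s[150:480,165:440],(310,372))
M=np.zeros((600,800,3),np.uint8); M[:400,:490]=b; M[:211,490:]=c; M[212:584,490:]=d
w=cv2.resize(a[225:340,240:360],(200,192)); M[405:597,:200]=w; cv2.imwrite("pics/m16.png",M)
E
```

```text
(no output)
```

View pics/m16.png

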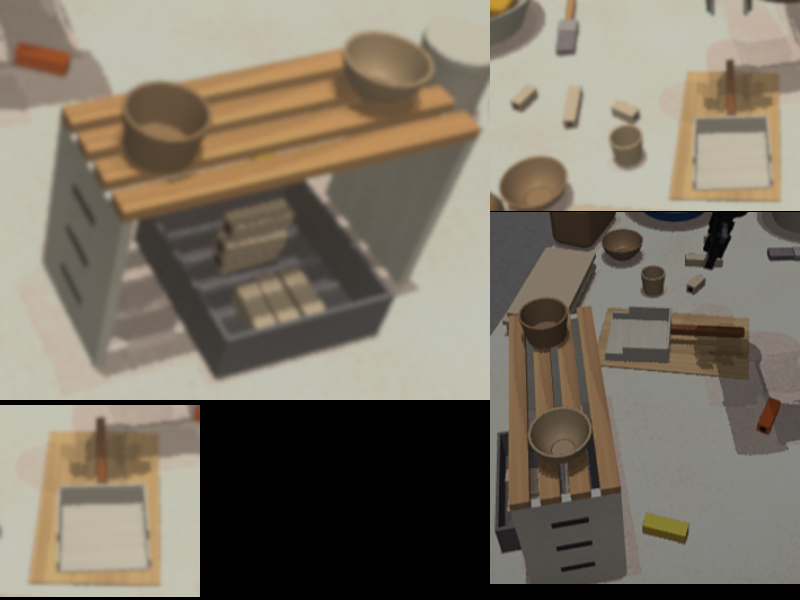

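The bin holds the props: three at (280,300) and the stacked ones at (255,235). The scoop lies empty and flat on the board at (730,150). The short and long props, the cup and the pots have not moved.

```bash
python3 -c "
from bench import robot; print(robot.finish_job())"
```

```text
the job is handed in; nothing more can be done
None
```

I handed the job in at about 59 s: all six middle-length props were tipped into the grey bin, the empty scoop is back on its board, and the shorts, the long one, the cup and the pots looked undisturbed in the last picture (only the two groups of props in the bin were seen there, not six counted singly).

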